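# Load check of power supplies on the bench tester

## Robot

A 6-joint arm with a two-finger parallel gripper is mounted at the origin on the work surface. World frame = base frame: x ahead of the robot, y to its left, z up, the work surface at z = 0. Lengths are in m, angles in rad, forces in N, time in s.
With the tool pointing down it reaches from about 0.35 to 0.975 m from the base axis. Payload 4.9 kg.
Tool frame: the origin (TCP) lies on the mounting face of the last link; the fingertips stand 173 mm ahead of it and the grasp point (between the pads) lies 155 mm ahead of it; z points along the fingers, y is the direction in which the jaws open and shut (so a half turn about z gives the same grasp; the last joint's range is limited). The gripper opens to 85 mm and grips with 20 to 120 N. Pads are 22 mm wide; open, the fingers measure 114 mm over their backs; the gripper's body (76 mm by 85 mm) begins 54 mm behind the grasp point. The pads swing forward as they close: fully open they stand 13 mm farther back than shut.
Start: joints at [-1.285, 0.053, 1.613, -0, 1.476, -0.119], TCP at [0.246, -0.574, 0.405] pointing down, gripper open.
Joint ranges: [-3.01, 3.01], [-1.01, 2.22], [0.06, 2.58], [-1.02, 4.17], [0.09, 2.62], [-3.14, 3.14]. Speed limits (rad/s): [2.57, 2.57, 3.14, 3.14, 3.14, 3.14].

## Interface

Orientations are given as a rotation vector (axis times angle).
In Python, from station import ctrl gives the robot as it stands. The module is installed in compiled form; this text tells all that it offers.
- The arm moves only by the tool jog_arm, never from a script. Its argument "steps" is a list of rows, each a list of 2 entries, a list of its own where there are three numbers: the shift along the tool's x, y, z in cm, then the turn, a rotation vector about the tool's x, y, z in degrees. In form: [[[tx, ty, tz], [rx, ry, rz]], ...]. A call has 1 to 8 rows; each row shifts and turns the pose as measured when the row begins, along the tool's axes as they then stand; what a row does not reach is not made up. A row lasts 1/10 s, in which the tool goes at most 50 mm and 8.59 degrees, less where a joint would pass 70% of its speed; a pose out of reach is approached as far as the arm can. A call is refused whole if a number of a shift passes 5 or a number of a turn 8.59, either way. A call with a gripper value outside its range is refused whole. "fingers" is the gripper command: -1 is shut, 1 is fully open, values between are in proportion, set as the call begins (left out, the last holds). The fingers move at their own pace and stop on an object; "grip_force" is the grip in N (left out, the last holds). Time passes only in rows, so rows that do not move let the fingers close. It gives the time, the measured TCP pose, the force and the opening at its end, in the units of the state.
- ctrl.get_obs(): the state, without advancing time (a new reading comes with each control period).
- ctrl.get_image(name): name is "scene" or "side" or "wrist"; returns the picture (384x512x3 uint8, red, green, blue); there is no depth.
- ctrl.camera_info(name): a dict with "K" (3x3 intrinsics, pixels), "camera_from_world" (4x4, takes a point from world to camera coordinates). Camera axes: x right, y up, looking along -z (the intrinsics and any distortion apply to the point x, -y, -z); pixel columns grow to the right and rows downward; lengths in m; the calibration is good to about 2 mm. A picture is of the moment at which its call begins: read the wrist's pose just before it. camera_info takes no time and is no camera call; for the wrist camera it gives the pose at the moment of the call.
- ctrl.finish_job(): hands the job in, once; it reports no verdict.
The state is a dict: "t": time; "q": joint angles; "dq": joint speeds; "effort": joint torques, N m; "tool_pos": TCP position; "tool_rot": TCP orientation; "contact_force": force on the tool from outside, world axes, zero at the start; "wrist_torque": the same for the moment, N m; "opening": finger opening in m.
Only numpy, scipy, OpenCV 4.12 (cv2) and the standard library are available. Lean on these libraries where they do the work, as an engineer would, in place of code of your own. Each camera call takes 0.05 s, during which the arm holds its last target.

## Task

Switch the load tester off (white selector to the white ring). Then slide every white power supply that is waiting on the bench into the lane of its own colour, under the contact bridge and fully home against the stop, turn the selector to the two-dot load, and with the orange infrared thermometer take a reading on the black spot of each supply in turn along the lanes, blue, green, yellow, red, holding it steady on the spot from about 10 cm for a good second and a half. Lay the thermometer back in its rest, switch the tester off again and leave the supplies home in their lanes to cool, without disturbing the other things on the bench.

Things in the scene. Friction and masses are not known exactly. Their poses are not given: they have to be found in the camera images.
- tester: Grey load tester, fixed. Its x points away from the robot along the lanes, y left, z up; origin on the bench under the middle of the lanes' home points. Aluminium bed 6 mm thick from x -105 mm, with four lanes along x at y +132 (blue), +44 (green), -44 (yellow), -132 mm (red), marked by coloured patches on the bed's front edge and on top of the bridge. Rear housing 90 mm high.
- lanes (a point): Point on the bed's surface, 6 mm above the tester's origin, same axes. A supply is fully home when its origin is at this x and on its lane's centre line. Each lane has two black guide rails, 60 mm apart inside and 12 mm high above the bed, from x -30 mm, their mouths flared to about 76 mm from x -53 mm. A supply can be set down before the rails and slid in along +x.
- bridge_edge (a point): Point at the lower front edge of the grey contact bridge, in the middle, 55 mm above the bench, 27 mm beyond the lanes' home points; axes as the tester. The bridge spans all lanes from here on; a supply's end step passes below it, its raised middle does not. The vertical lane stop is 18 mm behind this edge.
- selector (a joint): Angle of the white selector, rad, growing clockwise from above. Four click positions 30 degrees apart: 0 = off (white ring), 0.524 = one orange dot, 1.047 = two dots, 1.571 = three dots. It springs to the nearest notch when let go (up to about 0.2 N m to turn); starts in a notch with dots. At angle q its black pointer line points 45 degrees minus q to the left of the tester's x axis.
- selector_axis (a point): Point on the selector's vertical axis at its top, 90 mm above the bench, on a pod (150 x 100 mm, 60 mm high) at the tester's right end (x -30, y -248 mm in the tester's frame). A white bar handle 48 x 14 mm, 24 mm tall, on a black disc 48 mm across whose top is 6 mm above the pod. This point's axes are the tester's and do not turn with the selector.
- psu_blue: White power supply with a blue face, 90 (x) x 54 (y) x 58 mm (z), 0.26 kg, may be absent. Origin at the centre of its underside, z up. The raised middle (45 mm along x) is 58 mm high, the steps at both ends 44 mm. Same both ways round: either end may go first. Starts lying face up on the bench.
- psu_green: The same with a green face.
- psu_yellow: The same with a yellow face.
- psu_red: The same with a red face.
- psu_blue_dot (a point): Centre of the black measuring spot (16 mm across, in a white ring) in the middle of the blue supply's top face, 59 mm above its underside.
- psu_green_dot (a point): The same on the green supply.
- psu_yellow_dot (a point): The same on the yellow supply.
- psu_red_dot (a point): The same on the red supply.
- thermo: Orange infrared thermometer with a black nose, a straight bar 140 x 34 x 26 mm, 0.14 kg; origin at its centre. In the rest its frame stands level: the bar slopes 40 degrees down along its +x, its 34 mm width lies along y; the middle 70 mm of the bar are free for gripping from above.
- thermo_lens (a point): Centre of the lens at the low end of the bar, 71 mm from its centre. The beam leaves along this point's own +x (40 degrees below the body's +x). A reading counts when the spot is within 16 mm of the beam's line in this point's y and in z, 30 to 200 mm ahead, the beam at most 65 degrees from the supply's upright axis, kept still for 1.2 s.
- rest: Fixed rest of the thermometer, a dark base 70 mm wide with an aluminium trough sloping 40 degrees down along its own +x, cheeks 41 mm apart at both ends of the trough, rising 14 mm beside the bar, and a lip at the low end. The bar lifts straight up and is laid back straight down.
- rest_seat (a point): Where the thermometer's origin lies when it lies in the rest, 80 mm above the bench; axes as the rest.
- screwdriver: Red-handled screwdriver, 190 mm, lying on the bench; leave alone.
- pliers: Pliers with orange handles, lying; leave alone.
- spray_bottle: Green bottle with a red cap, 64 mm across, 200 mm tall; leave alone.
- tape: Black roll of tape, 90 mm across; leave alone.
- terminals: Grey block of terminals, 45 x 80 x 40 mm; leave alone.
- ferrule_box: Clear box, 85 x 60 x 28 mm; leave alone.
- marker: Blue marker pen, lying; leave alone.

How it is judged:
By the outcome, as a careful person would: the job done as asked, in the order asked, and still so for the second after the job is handed in, with the robot touching nothing.
Of psu_blue, psu_green, psu_yellow, psu_red only 3 to 4 are there at a start; the rules pass over those that are not, and their reading is None.
At some moment in a run one of psu_blue, psu_green, psu_yellow, psu_red may be knocked a few centimetres aside while the robot is not near it.
It also fails if it takes over 210 s, if anything falls off the work surface, if the arm or the gripper's body presses on something with over 40 N, if the wrist force passes 120 N, or if a joint passes its speed limit or range.

## Working session

There is one attempt and no reset: what is moved stays moved. The work goes in short steps, Python scripts to look and compute and a tool call to move; the robot and the scene stay as the last step left them, time stands still between calls to the robot, and variables do not carry over. Pictures are saved under pics/ and viewed, and the job is handed in when it is done.

Besides the shell and the picture viewer there is one more tool, called after ">>>" by a JSON object that holds its "name" and its "arguments", one argument or row to a line. jog_arm: Moves the arm, as the interface text tells. Its arguments: {"type":"object","properties":{"steps":{"type":"array","items":{"type":"array"}},"fingers":{"type":"number"},"grip_force":{"type":"number"}},"required":["steps"]}

```bash
mkdir -p pics; ls; python3 - <<'E'
from station import ctrl
import cv2,numpy as np
np.set_printoptions(precision=4,suppress=True)
print(ctrl.get_obs())
for n in ["scene","side","wrist"]:
    i=ctrl.camera_info(n);print(n,i)
    im=ctrl.get_image(n);cv2.imwrite(f"pics/{n}0.png",im[:,:,::-1])
E
```

```text
pics
{'t': 0.0, 'q': array([-1.285 ,  0.0533,  1.6143,  0.    ,  1.476 , -0.119 ]), 'dq': array([ 0.0001,  0.0004,  0.0005,  0.0005, -0.0008, -0.0005]), 'effort': array([  0.0009, -39.3682, -37.0175,   0.    ,   0.0072,   0.    ]), 'tool_pos': array([ 0.2461, -0.5742,  0.4035]), 'tool_rot': array([-3.0755, -0.6311,  0.0002]), 'contact_force': array([-0.5321, -0.6387, -0.5063]), 'wrist_torque': array([ 0.0377, -0.0188,  0.0233]), 'opening': 0.0854136754523054}
scene {'K': array([[347.8531,   0.    , 255.7637],
       [  0.    , 347.8531, 193.0389],
       [  0.    ,   0.    ,   1.    ]]), 'camera_from_world': array([[ 0.7182,  0.6958, -0.0069, -0.4009],
       [-0.3941,  0.4149,  0.8201,  0.1419],
       [ 0.5734, -0.5863,  0.5722, -1.3614],
       [ 0.    ,  0.    ,  0.    ,  1.    ]])}
side {'K': array([[400.9319,   0.    , 252.1738],
       [  0.    , 400.9319, 196.3009],
       [  0.    ,   0.    ,   1.    ]]), 'camera_from_world': array([[-0.8428, -0.5381,  0.0115,  0.4477],
       [ 0.3515, -0.5342,  0.7688, -0.2339],
       [-0.4075,  0.652 ,  0.6394, -1.1324],
       [ 0.    ,  0.    ,  0.    ,  1.    ]])}
wrist {'K': array([[301.4419,   0.    , 260.4864],
       [  0.    , 301.4419, 188.9847],
       [  0.    ,   0.    ,   1.    ]]), 'camera_from_world': array([[ 0.3926, -0.9197, -0.0019, -0.6231],
       [ 0.8688,  0.3715, -0.3273,  0.0407],
       [ 0.3017,  0.1268,  0.9449, -0.3814],
       [ 0.    ,  0.    ,  0.    ,  1.    ]])}
```

View pics/scene0.png

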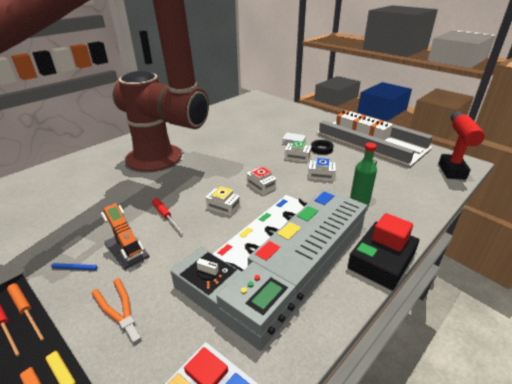

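View pics/side0.png

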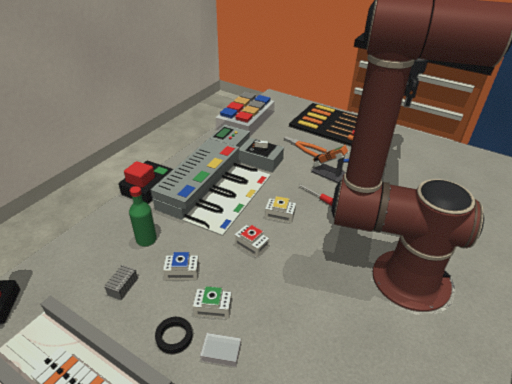

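View pics/wrist0.png

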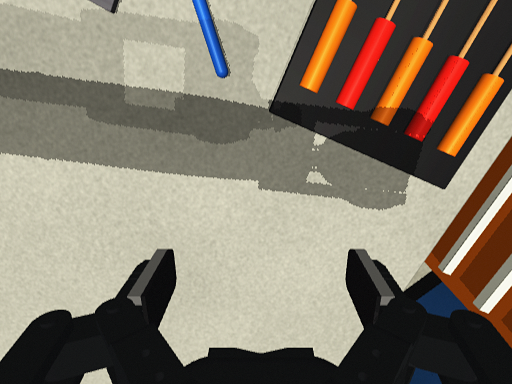

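The scene and side views show all four supplies. In the scene view they are at about: yellow (223,198), red (262,178), green (298,150), blue (321,168). The thermometer is at (122,235) and the selector at (207,266). I'll zoom in next.

```bash
python3 - <<'E'
import cv2
a=cv2.imread("pics/scene0.png");b=cv2.imread("pics/side0.png")
cv2.imwrite("pics/z1.png",cv2.resize(a[120:320,160:400],None,fx=3.3,fy=3,interpolation=cv2.INTER_CUBIC)[:600,:800])
cv2.imwrite("pics/z2.png",cv2.resize(b[110:330,100:320],None,fx=2.7,fy=2.7,interpolation=cv2.INTER_CUBIC))
cv2.imwrite("pics/z3.png",cv2.resize(a[180:350,30:170],None,fx=3.5,fy=3.5,interpolation=cv2.INTER_CUBIC))
E
```

```text
(no output)
```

View pics/z1.png

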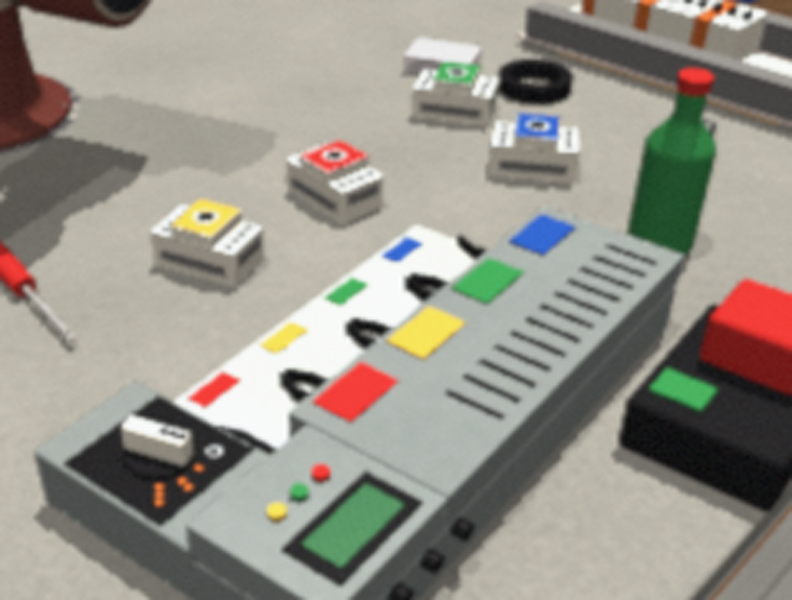

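View pics/z2.png

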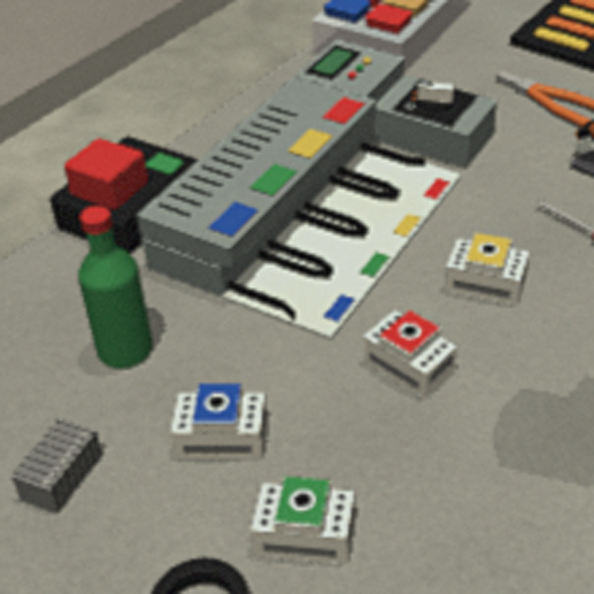

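View pics/z3.png

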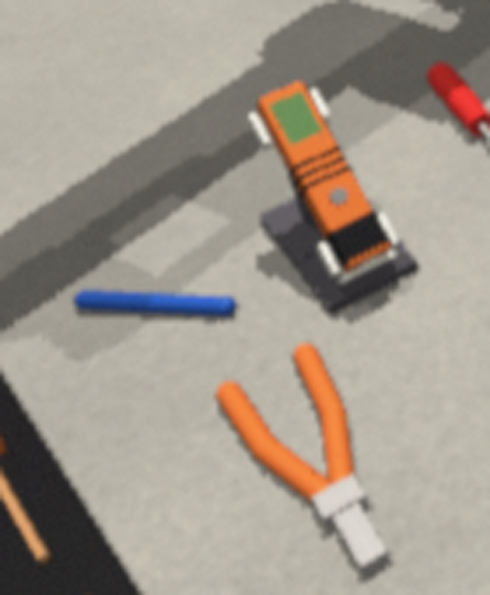

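```bash
cat > h.py <<'E'
import numpy as np,cv2
from scipy.spatial.transform import Rotation as R
np.set_printoptions(precision=4,suppress=True)
from station import ctrl
def ray(info,uv):
    K=info["K"];T=info["camera_from_world"]
    u=np.atleast_2d(uv).astype(float)
    d=np.c_[(u[:,0]-K[0,2])/K[0,0],-(u[:,1]-K[1,2])/K[1,1],-np.ones(len(u))]
    return -T[:3,:3].T@T[:3,3], d@T[:3,:3]
def plane(info,uv,z):
    c,d=ray(info,uv); return c+d*((z-c[2])/d[:,2])[:,None]
def proj(info,P):
    K=info["K"];T=info["camera_from_world"];P=np.atleast_2d(P)
    p=P@T[:3,:3].T+T[:3,3]
    return np.c_[K[0,0]*p[:,0]/-p[:,2]+K[0,2],K[1,1]*-p[:,1]/-p[:,2]+K[1,2]]
def shot(n,f=None):
    i=ctrl.camera_info(n);im=ctrl.get_image(n)[:,:,::-1].copy()
    if f: cv2.imwrite("pics/"+f,im)
    return i,im
RNG={'blue':[(100,125)],'green':[(50,80)],'yellow':[(20,32)],'red':[(0,6),(174,180)]}
def blobs(im,col,amin=15):
    h=cv2.cvtColor(im,cv2.COLOR_BGR2HSV);m=np.zeros(im.shape[:2],np.uint8)
    for lo,hi in RNG[col]: m|=cv2.inRange(h,(lo,110,70),(hi,255,255))
    c,_=cv2.findContours(m,cv2.RETR_EXTERNAL,cv2.CHAIN_APPROX_NONE)
    out=[]
    for k in c:
        a=cv2.contourArea(k)
        if a>=amin: M=cv2.moments(k);out.append((a,M['m10']/M['m00'],M['m01']/M['m00'],k))
    return sorted(out,key=lambda x:-x[0])
E
python3 - <<'E'
from h import *
for n in ["scene","side"]:
    i=ctrl.camera_info(n);im=cv2.imread(f"pics/{n}0.png")
    for c in RNG:
        print(n,c)
        for a,u,v,k in blobs(im,c)[:7]:
            print("  %5.0f %6.1f %6.1f"%(a,u,v),plane(i,(u,v),.006)[0][:2],plane(i,(u,v),.0585)[0][:2],plane(i,(u,v),.09)[0][:2])
E
```

```text
scene blue
   1356  383.8  100.6 [0.3664 1.1678] [0.4272 1.0276] [0.4638 0.9435]
    167   74.3  266.2 [ 0.3611 -0.4581] [ 0.4224 -0.4678] [ 0.4591 -0.4736]
    115  323.8  197.7 [0.646  0.2237] [0.6845 0.1594] [0.7075 0.1207]
    112  236.5  379.6 [ 0.8648 -0.3679] [ 0.8857 -0.3848] [ 0.8982 -0.395 ]
     60  322.5  161.4 [0.5068 0.4141] [0.5564 0.3345] [0.5861 0.2867]
     26  281.4  202.8 [0.5654 0.1089] [0.6103 0.0537] [0.6373 0.0206]
scene green
    751  363.9  179.1 [0.6827 0.4111] [0.7182 0.3317] [0.7395 0.284 ]
    157  366.7  249.2 [0.8648 0.1073] [0.8857 0.0523] [0.8982 0.0193]
    130  307.2  213.1 [0.6561 0.1228] [0.6938 0.0665] [0.7163 0.0327]
     25  264.6  216.7 [0.5745 0.0211] [ 0.6187 -0.027 ] [ 0.6452 -0.0559]
scene yellow
    526   59.1  368.1 [ 0.6038 -0.5887] [ 0.6456 -0.5878] [ 0.6707 -0.5873]
    186  288.5  230.4 [0.666  0.0226] [ 0.7028 -0.0256] [ 0.7249 -0.0546]
    108  222.0  192.0 [0.3843 0.0193] [ 0.4438 -0.0286] [ 0.4794 -0.0574]
     96  178.1  379.8 [ 0.7868 -0.4435] [ 0.8139 -0.4543] [ 0.8302 -0.4608]
     46  245.6  232.2 [ 0.5829 -0.067 ] [ 0.6264
[... 1813 characters left out ...]
0.5729 -0.5644]
     46  324.7  108.0 [ 0.6322 -0.7997] [ 0.5949 -0.7025] [ 0.5726 -0.6441]
     26  250.2  192.8 [ 0.5833 -0.0684] [ 0.5489 -0.0141] [0.5282 0.0184]
side red
   2834  472.2   19.2 [ 0.3033 -2.7465] [ 0.2853 -2.5347] [ 0.2746 -2.4077]
   1675  403.0   15.4 [ 0.77   -2.5398] [ 0.7246 -2.3402] [ 0.6974 -2.2204]
   1364  412.5  293.0 [-0.0175  0.0509] [-0.0166  0.0981] [-0.016   0.1265]
   1174  404.7  208.3 [ 0.1018 -0.2865] [ 0.0957 -0.2194] [ 0.092  -0.1791]
   1006  358.3  203.9 [ 0.242  -0.2215] [ 0.2277 -0.1582] [ 0.219  -0.1203]
    624  138.2  176.1 [0.9806 0.077 ] [0.9228 0.1227] [0.8881 0.1501]
    314  461.8  223.9 [-0.0764 -0.3117] [-0.072  -0.2431] [-0.0694 -0.202 ]
```

```bash
python3 - <<'E'
from h import *
o=ctrl.get_obs();Rt=R.from_rotvec(o['tool_rot']).as_matrix()
i=ctrl.camera_info('wrist');T=i['camera_from_world']
c=-T[:3,:3].T@T[:3,3];print("cam in tool",Rt.T@(c-o['tool_pos']),"view dir tool",Rt.T@(-T[2,:3]),"right",Rt.T@T[0,:3])
# thermo & psu
for n in ["scene","side"]:
    i=ctrl.camera_info(n);im=cv2.imread(f"pics/{n}0.png");h=cv2.cvtColor(im,cv2.COLOR_BGR2HSV)
    x0,x1,y0,y1=(195,345,135,215) if n=="scene" else (150,310,180,330)
    for c in RNG:
        m=np.zeros(im.shape[:2],np.uint8)
        for lo,hi in RNG[c]: m|=cv2.inRange(h,(lo,90,60),(hi,255,255))
        mm=np.zeros_like(m);mm[y0:y1,x0:x1]=m[y0:y1,x0:x1]
        k,_=cv2.findContours(mm,cv2.RETR_EXTERNAL,cv2.CHAIN_APPROX_NONE)
        for q in k:
            if cv2.contourArea(q)<40: continue
            M=cv2.moments(q);P=plane(i,q[:,0,:],.058)[:,:2]
            r=cv2.minAreaRect((P*1000).astype(np.float32))
            print(n,c,cv2.contourArea(q),M['m10']/M['m00'],M['m01']/M['m00'],plane(i,(M['m10']/M['m00'],M['m01']/M['m00']),.058)[0][:2],r)
E
```

```text
cam in tool [ 0.0854 -0.0008  0.0311] view dir tool [-0.3275 -0.0005  0.9448] right [-0.0014  1.      0.0001]
scene blue 127.0 323.79527559055117 197.68766404199474 [0.6842 0.1599] ((683.7951049804688, 160.42156982421875), (36.119224548339844, 59.54949188232422), 6.67706823348999)
scene blue 68.0 322.4117647058824 161.4950980392157 [0.556  0.3348] ((556.6771850585938, 334.76873779296875), (38.15157699584961, 51.48261642456055), 35.881080627441406)
scene green 85.5 308.6705653021442 211.03313840155943 [0.6907 0.0774] ((692.9945678710938, 74.2092056274414), (34.25526809692383, 47.76664352416992), 8.067384719848633)
scene yellow 128.0 222.109375 192.01041666666666 [ 0.4434 -0.028 ] ((442.5391540527344, -27.820293426513672), (44.48060989379883, 53.776302337646484), 16.97418975830078)
scene red 96.5 261.2037996545768 171.56303972366146 [0.4479 0.1403] ((447.578125, 140.07318115234375), (55.23688507080078, 44.98832702636719), 84.43311309814453)
side blue 189.0 180.10846560846562 258.5449735449736 [0.5555 0.3323] ((555.8760375976562, 331.920654296875), (42.549713134765625, 47.25466537475586
[... 181 characters left out ...]
16734313965)
side green 229.0 211.50582241630275 294.82751091703057 [0.4102 0.3818] ((410.2265319824219, 380.9521789550781), (41.65570068359375, 48.2751350402832), 27.41059684753418)
side green 49.5 151.31313131313132 234.53198653198652 [0.6866 0.3072] ((697.287841796875, 293.1136169433594), (11.408496856689453, 110.9002685546875), 43.620845794677734)
side yellow 123.0 280.76151761517616 202.02845528455285 [ 0.4413 -0.0294] ((442.0015563964844, -29.85946273803711), (43.889686584472656, 52.40736770629883), 16.6881160736084)
side red 163.0 251.38548057259712 232.34253578732103 [0.4461 0.1389] ((446.8008117675781, 138.26675415039062), (50.954410552978516, 44.696224212646484), 83.30628967285156)
```

>>> {"name": "jog_arm", "arguments": {
  "steps": [
    [[4.8, -1.1, 0], [0, 0, 0]],
    [[4.8, -1.1, 0], [0, 0, 0]],
    [[4.8, -1.1, 0], [0, 0, 0]],
    [[4.8, -1.1, 0], [0, 0, 0]],
    [[4.8, -1.1, 0], [0, 0, 0]],
    [[4.8, -1.1, 0], [0, 0, 0]],
    [[4.8, -1.1, 0], [0, 0, 0]],
    [[4.8, -1.1, 0], [0, 0, 0]]
  ]
}}

```text
t: 0.95
tool_pos: [0.5673, -0.3415, 0.4001]
tool_rot: [-3.077, -0.611, 0.005]
contact_force: [0.2, -1.4, 0.1]
opening: 0.0858
```

>>> {"name": "jog_arm", "arguments": {
  "steps": [
    [[4.8, -1.1, 0], [0, 0, 0]],
    [[4.8, -1.1, 0], [0, 0, 0]],
    [[4.8, -1.1, 0], [0, 0, 0]],
    [[0, 0, 0], [0, 0, 0]],
    [[0, 0, 0], [0, 0, 0]]
  ]
}}

```text
t: 1.45
tool_pos: [0.6929, -0.2483, 0.3961]
tool_rot: [-3.072, -0.623, 0.009]
contact_force: [-0.8, -0.6, -0.6]
opening: 0.0853
```

```bash
cat >> h.py <<'E'
def where():
    o=ctrl.get_obs();Rt=R.from_rotvec(o['tool_rot']).as_matrix()
    print("t %.2f"%o['t'],"tcp",o['tool_pos'],"psi %.1f"%np.degrees(np.arctan2(Rt[1,0],Rt[0,0])),"zt",Rt[:,2],"F",o['contact_force'],"open %.4f"%o['opening'],"q",o['q'])
    return o,Rt
def go(p,psi):
    "delta in tool axes (cm) and turn about tool (deg) to reach tool-down at p, heading psi"
    o,Rt=where()
    a=np.radians(psi);Rg=np.array([[np.cos(a),np.sin(a),0],[np.sin(a),-np.cos(a),0],[0,0,-1.]])
    print("go cm",Rt.T@(np.array(p)-o['tool_pos'])*100,"deg",np.degrees(R.from_matrix(Rt.T@Rg).as_rotvec()))
E
python3 - <<'E'
from h import *
where(); shot('wrist','w1.png')
E
```

```text
t 1.45 tcp [ 0.6929 -0.2483  0.3961] psi 22.9 zt [-0.0071  0.0059 -1.    ] F [-0.8477 -0.6478 -0.6478] open 0.0853 q [-0.4455  0.3152  1.3307  0.0023  1.5045  0.725 ]
```

View pics/w1.png

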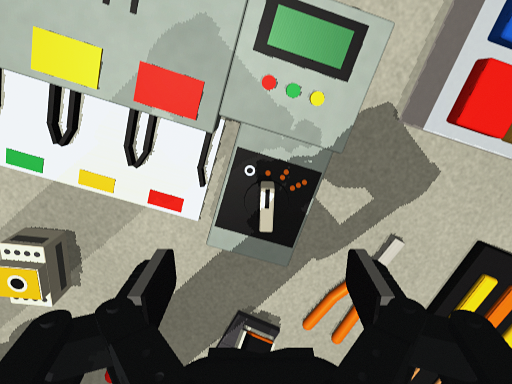

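```bash
python3 - <<'E'
from h import *
i=ctrl.camera_info('wrist');im=cv2.imread('pics/w1.png')
cv2.imwrite("pics/w1z.png",cv2.resize(im[130:270,190:350],None,fx=4,fy=4,interpolation=cv2.INTER_CUBIC))
for c in ['green','yellow','red']:
    for a,u,v,k in blobs(im,c,60)[:5]:
        r=cv2.minAreaRect((plane(i,k[:,0,:],.006)[:,:2]*1000).astype(np.float32));r2=cv2.minAreaRect((plane(i,k[:,0,:],.09)[:,:2]*1000).astype(np.float32))
        print(c,int(a),u,v,"z6",r,"z90",r2)
E
```

```text
green 3095 310.4087115705594 36.63080816238626 z6 ((832.74560546875, -242.30780029296875), (39.68581008911133, 84.82133483886719), 5.516055107116699) z90 ((818.2188110351562, -235.7317657470703), (30.386051177978516, 64.9448471069336), 5.515961170196533)
green 499 24.056780227120907 160.25250501002003 z6 ((574.5703735351562, 21.5723819732666), (19.44751739501953, 44.01066207885742), 5.597560882568359) z90 ((620.5430908203125, -33.6877555847168), (14.890251159667969, 33.697452545166016), 5.597532272338867)
green 141 292.59574468085106 90.04609929078015 z6 ((776.8233032226562, -247.42698669433594), (15.213418960571289, 14.545321464538574), 69.93051147460938) z90 ((775.4011840820312, -239.65135192871094), (11.64835262298584, 11.13691234588623), 69.9295883178711)
yellow 2839 65.37554303158389 57.54156393096161 z6 ((710.3820190429688, -4.007183074951172), (44.871742248535156, 74.3844985961914), 5.131500244140625) z90 ((724.5293579101562, -53.27313995361328), (34.35677719116211, 56.953670501708984), 5.13155460357666)
yellow 1076 19.038396036538163 283.3934045517882 z6 ((386.41717529296875,
[... 1271 characters left out ...]
867188, -118.03410339355469), (45.03171920776367, 73.6059799194336), 5.341250419616699) z90 ((732.839111328125, -140.5796661376953), (34.47925567626953, 56.357566833496094), 5.3412675857543945)
red 434 164.9205069124424 200.38824884792626 z6 ((591.5609741210938, -153.5603790283203), (19.824851989746094, 43.885189056396484), 6.326096534729004) z90 ((633.5521850585938, -167.7809295654297), (15.179169654846191, 33.60139083862305), 6.326140403747559)
red 150 268.4363233665559 81.9047619047619 z6 ((774.1376953125, -219.07568359375), (14.792009353637695, 14.608755111694336), 22.91419792175293) z90 ((773.3450317382812, -217.9437713623047), (11.32574462890625, 11.185441970825195), 22.91410255432129)
```

View pics/w1z.png

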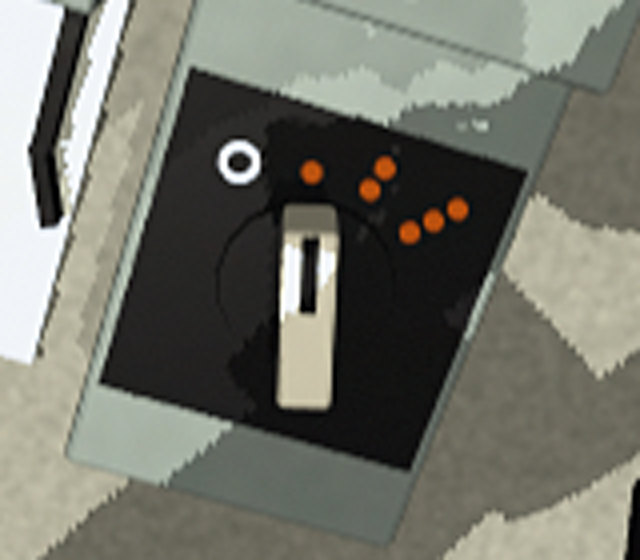

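```bash
python3 - <<'E'
from h import *
i=ctrl.camera_info('wrist');im=cv2.imread('pics/w1.png').astype(np.float32)
a=np.radians(5.6);X=np.array([np.cos(a),np.sin(a)]);Y=np.array([-X[1],X[0]])
mid=(np.array([.5745,.0216])+np.array([.5916,-.1536]))/2+Y*.044  # y: green44, red-132 -> mid -44
print("front mid",mid)
for y in (-.100,-.02,-.075):
  for z,xs in ((.006,np.arange(-.02,.005,.001)),(.09,np.arange(.10,.14,.0015))):
    p=np.array([np.r_[mid+X*x+Y*y,z] for x in xs]);uv=proj(i,p)
    g=cv2.remap(im,uv[:,0].astype(np.float32)[:,None],uv[:,1].astype(np.float32)[:,None],1).mean(2).ravel()
    k=np.abs(np.diff(g)).argmax();print(y,z,"edge",xs[k]+.0005,g.astype(int))
print("sel",plane(i,(266.75,210.5),.09), plane(i,[(267.7,190.5),(266.8,208)],.09))
E
```

```text
front mid [ 0.5788 -0.0222]
-0.1 0.006 edge -0.015499999999999996 [154 153 152 150 179 213 238 241 241 241 241 241 241 241 241 241 240 240
 240 240 239 239 240 241 241]
-0.1 0.09 edge 0.11700000000000002 [243 243 244 243 243 244 243 243 244 244 244 246 173 160 163 163 164 164
 166 165 165 164 164 163 164 164 164]
-0.02 0.006 edge -0.015499999999999996 [154 152 153 156 168 208 231 241 241 241 242 242 242 242 243 242 243 242
 242 242 241 241 242 242 242]
-0.02 0.09 edge 0.11700000000000002 [243 243 243 243 243 243 243 243 243 243 243 243 185 171 177 178 179 179
 169 170 170 170 171 170 170 170 170]
-0.075 0.006 edge -0.015499999999999996 [153 153 151 153 160 202 231 242 241 241 240 240 240 241 241 241 240 240
 240 240 239 239 239 240 240]
-0.075 0.09 edge 0.11700000000000002 [243 243 243 243 244 243 243 244 243 244 243 244 192 187 188 188 186 176
 155 190 187 186 187 188 189 188 190]
sel [[ 0.6627 -0.2638  0.09  ]] [[ 0.6823 -0.2563  0.09  ]
 [ 0.6651 -0.2628  0.09  ]]
```

```bash
python3 - <<'E'
from h import *
go((.6628,-.2636,.245),20.6)
E
```

```text
t 1.50 tcp [ 0.6925 -0.2484  0.3958] psi 22.9 zt [-0.007   0.0068 -1.    ] F [-0.5253  0.5757 -0.5702] open 0.0854 q [-0.4459  0.3148  1.3316  0.0031  1.5044  0.7251]
go cm [-3.2738  0.3773 15.0935] deg [-0.5119  0.229   2.2976]
```

>>> {"name": "jog_arm", "arguments": {
  "steps": [
    [[-1.6, 0.2, 2], [-0.5, 0.2, 2.3]],
    [[-1.6, 0.2, 4], [0, 0, 0]],
    [[0, 0, 4], [0, 0, 0]],
    [[0, 0, 3.5], [0, 0, 0]],
    [[0, 0, 1], [0, 0, 0]],
    [[0, 0, 0], [0, 0, 0]]
  ],
  "fingers": 0
}}

```text
t: 2.1
tool_pos: [0.6583, -0.2713, 0.2506]
tool_rot: [3.089, 0.544, 0.005]
contact_force: [-0.2, 0.9, 0.4]
opening: 0.0429
```

```bash
python3 - <<'E'
from h import *
go((.6628,-.2636,.242),20.6); shot('wrist','w2.png')
E
```

```text
t 2.10 tcp [ 0.6583 -0.2713  0.2506] psi 20.0 zt [ 0.004 -0.004 -1.   ] F [-0.1583  0.8721  0.4279] open 0.0429 q [-0.495   0.3755  1.5067 -0.0017  1.254   0.728 ]
go cm [ 0.6803 -0.5762  0.8628] deg [ 0.2954 -0.1347 -0.6433]
```

View pics/w2.png

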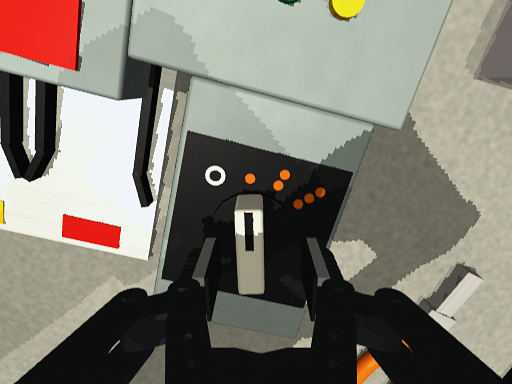

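>>> {"name": "jog_arm", "arguments": {
  "steps": [
    [[0.7, -0.6, 0.4], [0.3, 0, -0.6]],
    [[0, 0, 0.4], [0, 0, 0]],
    [[0, 0, 0], [0, 0, 0]]
  ]
}}

```text
t: 2.45
tool_pos: [0.6651, -0.264, 0.2496]
tool_rot: [3.086, 0.56, 0.016]
contact_force: [-0.1, 0.1, -1.0]
opening: 0.0429
```

>>> {"name": "jog_arm", "arguments": {
  "steps": [
    [[0, 0, 0], [0, 0, 0]],
    [[0, 0, 0], [0, 0, 0]],
    [[0, 0, 0], [0, 0, 0]],
    [[0, 0, 0], [0, 0, 0]]
  ],
  "fingers": -1,
  "grip_force": 40
}}

```text
t: 2.85
tool_pos: [0.6658, -0.2627, 0.252]
tool_rot: [3.087, 0.563, 0.018]
contact_force: [0.1, -0.0, -2.5]
opening: 0.0126
```

```bash
python3 - <<'E'
from h import *
go((.6628,-.2636,.242),20.6)
E
```

```text
t 2.85 tcp [ 0.6658 -0.2627  0.252 ] psi 20.7 zt [ 0.012  -0.0019 -0.9999] F [ 0.0708 -0.0484 -2.4905] open 0.0126 q [-0.4802  0.3803  1.4981  0.004   1.2517  0.7287]
go cm [-0.3203 -0.0241  0.9961] deg [ 0.345  -0.6037  0.0601]
```

>>> {"name": "jog_arm", "arguments": {
  "steps": [
    [[0, 0, 0], [0, 0, -7]],
    [[0, 0, 0], [0, 0, -7]],
    [[0, 0, 0], [0, 0, -7]],
    [[0, 0, 0], [0, 0, -7]],
    [[0, 0, 0], [0, 0, -4]],
    [[0, 0, 0], [0, 0, 0]]
  ]
}}

```text
t: 3.45
tool_pos: [0.6647, -0.261, 0.252]
tool_rot: [-2.799, -1.422, -0.012]
contact_force: [0.7, 2.5, 1.4]
opening: 0.0129
```

```bash
python3 - <<'E'
from h import *
go((.6628,-.2636,.242),50.6); shot('wrist','w3.png')
E
```

```text
t 3.45 tcp [ 0.6647 -0.261   0.252 ] psi 53.9 zt [ 0.0059  0.005  -1.    ] F [0.7302 2.4734 1.363 ] open 0.0129 q [-0.4793  0.3788  1.5     0.0075  1.2599  0.1493]
go cm [-0.3334 -0.0019  0.9956] deg [ 0.0921 -0.4311  3.2532]
```

View pics/w3.png

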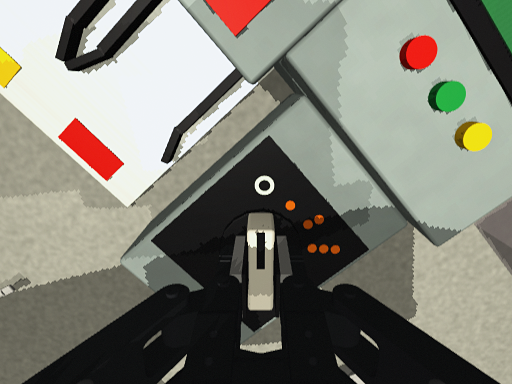

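The pointer is at the white ring (264,185). I'll release and lift.

>>> {"name": "jog_arm", "arguments": {
  "steps": [
    [[0, 0, 0], [0, 0, 0]],
    [[0, 0, 0], [0, 0, 0]],
    [[0, 0, 0], [0, 0, 0]],
    [[0, 0, -3], [0, 0, 0]],
    [[0, 0, -4.5], [0, 0, 0]],
    [[0, 0, -4.5], [0, 0, 0]]
  ],
  "fingers": 0
}}

```text
t: 4.1
tool_pos: [0.6625, -0.2615, 0.3645]
tool_rot: [-2.793, -1.409, 0.004]
contact_force: [0.3, 0.5, 0.7]
opening: 0.0431
```

```bash
python3 - <<'E'
from h import *
shot('wrist','w4.png')
go((.4421,-.029,.36),197)
E
```

```text
t 4.15 tcp [ 0.6641 -0.2623  0.3756] psi 53.6 zt [ 0.0052  0.0038 -1.    ] F [ 2.9791 -0.7497  6.702 ] open 0.0428 q [-0.4811  0.2741  1.4146  0.0058  1.4501  0.1543]
go cm [  5.5678 -31.7229   1.5344] deg [   0.4835   -0.0092 -143.4462]
```

View pics/w4.png

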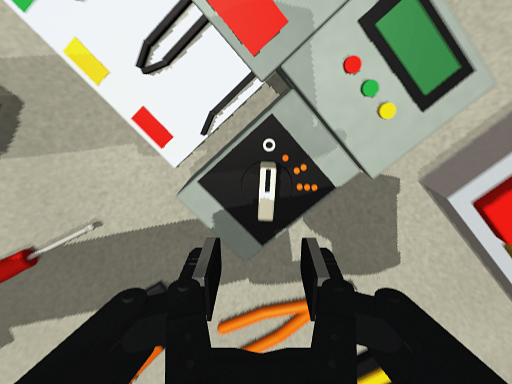

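>>> {"name": "jog_arm", "arguments": {
  "steps": [
    [[0.9, -4.9, 0], [0, 0, 0]],
    [[0.9, -4.9, 0], [0, 0, 0]],
    [[0.9, -4.9, 0], [0, 0, 0]],
    [[0.9, -4.9, 0], [0, 0, 0]],
    [[0.9, -4.9, 0], [0, 0, 0]],
    [[0.9, -4.9, 0], [0, 0, 7]],
    [[0, 0, 0], [0, 0, 8.5]],
    [[0, 0, 0], [0, 0, 8.5]]
  ],
  "fingers": 1
}}

```text
t: 4.95
tool_pos: [0.4565, -0.0412, 0.377]
tool_rot: [3.036, 0.774, 0.031]
contact_force: [-0.4, 0.8, 0.1]
opening: 0.0851
```

>>> {"name": "jog_arm", "arguments": {
  "steps": [
    [[0, 0, 0], [0, 0, 8.5]],
    [[0, 0, 0], [0, 0, 4]],
    [[0, 0, 0], [0, 0, 0]]
  ]
}}

```text
t: 5.25
tool_pos: [0.4558, -0.0404, 0.378]
tool_rot: [3.104, 0.428, 0.039]
contact_force: [0.3, 0.1, 0.4]
opening: 0.0854
```

```bash
cat >> h.py <<'E'
def psu(cam='wrist',f=None,near=None):
    i,im=shot(cam,f);h=cv2.cvtColor(im,cv2.COLOR_BGR2HSV)
    for c in RNG:
        m=np.zeros(im.shape[:2],np.uint8)
        for lo,hi in RNG[c]: m|=cv2.inRange(h,(lo,100,60),(hi,255,255))
        k,_=cv2.findContours(m,cv2.RETR_EXTERNAL,cv2.CHAIN_APPROX_NONE)
        for q in k:
            if cv2.contourArea(q)<60: continue
            P=plane(i,q[:,0,:],.058)[:,:2]
            (cx,cy),(w,hh),a=cv2.minAreaRect((P*1000).astype(np.float32))
            if w>hh: w,hh,a=hh,w,a-90
            if 32<w<52 and 40<hh<62: print(c,"ctr %.1f %.1f  size %.1f %.1f yaw %.1f"%(cx,cy,w,hh,a),"px",q[:,0,:].mean(0).astype(int))
E
python3 - <<'E'
from h import *
psu('wrist','w5.png'); go((.4421,-.029,.36),17)
E
```

```text
yellow ctr 442.5 -28.1  size 43.3 51.1 yaw 17.0 px [242 190]
red ctr 446.8 140.2  size 43.6 51.3 yaw -6.5 px [ 73 141]
t 5.30 tcp [ 0.4558 -0.0404  0.378 ] psi 15.8 zt [ 0.0255 -0.0043 -0.9997] F [-0.0587  0.4013 -0.5703] open 0.0854 q [-0.2518 -0.3576  2.0238  0.0022  1.4496  1.0432]
go cm [-1.0494 -1.4907  1.7602] deg [ 0.6507 -1.3333 -1.2139]
```

View pics/w5.png

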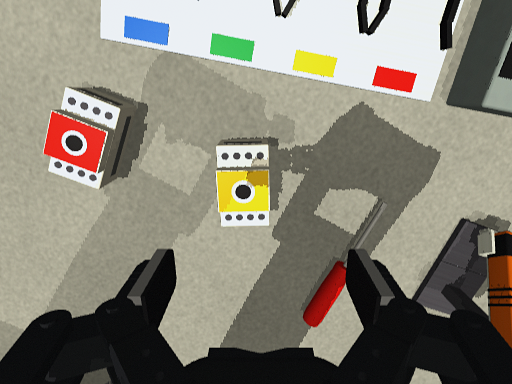

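>>> {"name": "jog_arm", "arguments": {
  "steps": [
    [[-0.6, -1.5, 3], [0.6, -1.3, -1.2]],
    [[0, 0, 5], [0, 0, 0]],
    [[0, 0, 3], [0, 0, 0]],
    [[0, 0, 0], [0, 0, 0]]
  ]
}}

```text
t: 5.7
tool_pos: [0.4482, -0.0281, 0.2683]
tool_rot: [3.101, 0.473, 0.013]
contact_force: [-1.1, -0.3, 0.5]
opening: 0.0854
```

```bash
python3 - <<'E'
from h import *
go((.4423,-.0285,.197),17)
E
```

```text
t 5.70 tcp [ 0.4482 -0.0281  0.2683] psi 17.3 zt [ 0.0091 -0.003  -1.    ] F [-1.114  -0.2971  0.4787] open 0.0854 q [-0.2284 -0.2624  2.14   -0.0009  1.2544  1.04  ]
go cm [-0.6291 -0.1777  7.1214] deg [ 0.3172 -0.4474  0.3405]
```

>>> {"name": "jog_arm", "arguments": {
  "steps": [
    [[-0.6, -0.2, 3.5], [0.3, -0.4, 0]],
    [[0, 0, 3], [0, 0, 0]],
    [[0, 0, 0.7], [0, 0, 0]],
    [[0, 0, 0], [0, 0, 0]]
  ]
}}

```text
t: 6.1
tool_pos: [0.4457, -0.0292, 0.2008]
tool_rot: [3.101, 0.478, 0.014]
contact_force: [0.3, -1.0, -0.0]
opening: 0.0855
```

>>> {"name": "jog_arm", "arguments": {
  "steps": [
    [[0, 0, 0], [0, 0, 0]],
    [[0, 0, 0], [0, 0, 0]],
    [[0, 0, 0], [0, 0, 0]],
    [[0, 0, 0], [0, 0, 0]]
  ],
  "fingers": -1,
  "grip_force": 60
}}

```text
t: 6.5
tool_pos: [0.449, -0.0299, 0.2077]
tool_rot: [3.097, 0.478, 0.03]
contact_force: [1.0, 0.6, -1.9]
opening: 0.0529
```

```bash
python3 - <<'E'
from h import *
go((.4423,-.0285,.197),17); shot('wrist','w6.png')
E
```

```text
t 6.50 tcp [ 0.449  -0.0299  0.2077] psi 17.6 zt [ 0.02   -0.0045 -0.9998] F [ 0.965   0.6096 -1.9039] open 0.0529 q [-0.2322 -0.166   2.1736  0.0003  1.1135  1.0319]
go cm [-0.6167 -0.3499  1.0583] deg [ 0.5863 -1.0192  0.5611]
```

View pics/w6.png

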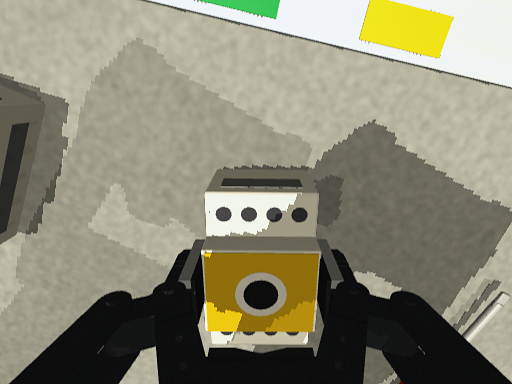

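>>> {"name": "jog_arm", "arguments": {
  "steps": [
    [[0, 0, 0.2], [0, 0, 0]],
    [[0, 0, 0.2], [0, 0, 0]],
    [[-0.6, -0.3, 0.8], [0.5, -1.0, 0]],
    [[-0.1, 0, 0.5], [0, -0.2, 0]],
    [[0, 0, 0.2], [0, -0.2, 0]]
  ],
  "fingers": 0.8
}}

```text
t: 7.05
tool_pos: [0.4414, -0.0293, 0.188]
tool_rot: [3.102, 0.479, -0.011]
contact_force: [-1.1, 0.6, -0.0]
opening: 0.0765
```

>>> {"name": "jog_arm", "arguments": {
  "steps": [
    [[-0.1, 0, 0.15], [0, -0.2, 0]],
    [[-0.1, 0, 0.15], [0, -0.2, 0]],
    [[-0.1, 0, 0.15], [0, -0.2, 0]]
  ],
  "fingers": -1
}}

```text
t: 7.35
tool_pos: [0.44, -0.0303, 0.1851]
tool_rot: [3.101, 0.478, -0.021]
contact_force: [-1.0, 7.8, 11.2]
opening: 0.0534
```

```bash
python3 - <<'E'
from h import *
go((.4423,-.0285,.197),17)
E
```

```text
t 7.35 tcp [ 0.44   -0.0303  0.1851] psi 17.5 zt [-0.0129 -0.0062 -0.9999] F [-1.0305  7.8102 11.1945] open 0.0534 q [-0.2356 -0.1383  2.1943 -0.0102  1.0967  1.0339]
go cm [ 0.2561 -0.1023 -1.1899] deg [0.1215 0.8111 0.5281]
```

>>> {"name": "jog_arm", "arguments": {
  "steps": [
    [[0, 0, 0.1], [0, 0, 0]],
    [[0, 0, 0.1], [0, 0, 0]],
    [[0.2, -0.1, -0.9], [0, 0.6, 0]],
    [[0, 0, 0.1], [0, 0, 0]]
  ],
  "fingers": 0.8
}}

```text
t: 7.75
tool_pos: [0.4421, -0.0287, 0.1918]
tool_rot: [3.102, 0.478, -0.004]
contact_force: [0.5, 0.4, 0.2]
opening: 0.0768
```

>>> {"name": "jog_arm", "arguments": {
  "steps": [
    [[0, 0, 0.1], [0, 0, 0]],
    [[0, 0, 0.1], [0, 0, 0]],
    [[0, 0, 0.1], [0, 0, 0]]
  ],
  "fingers": -1
}}

```text
t: 8.05
tool_pos: [0.4427, -0.0289, 0.1905]
tool_rot: [3.102, 0.478, -0.003]
contact_force: [-7.7, 1.4, 13.6]
opening: 0.0534
```

```bash
python3 - <<'E'
from h import *
go((.4423,-.0285,.194),17)
E
```

```text
t 8.05 tcp [ 0.4427 -0.0289  0.1905] psi 17.5 zt [-0.0017 -0.0034 -1.    ] F [-7.6838  1.402  13.6277] open 0.0534 q [-0.2323 -0.145   2.1893 -0.0042  1.0981  1.0345]
go cm [-0.0264 -0.0474 -0.349 ] deg [0.1583 0.1517 0.5293]
```

>>> {"name": "jog_arm", "arguments": {
  "steps": [
    [[0, 0, -2], [0, 0, 0]],
    [[0, 0, -2], [0, 0, 0]]
  ]
}}

```text
t: 8.25
tool_pos: [0.4406, -0.0283, 0.2274]
tool_rot: [-3.104, -0.479, 0.018]
contact_force: [-0.2, 0.4, -2.7]
opening: 0.0535
```

```bash
cat >> h.py <<'E'
O=np.array([.6683,-.0134]);YAW=5.6
LY=dict(blue=.132,green=.044,yellow=-.044,red=-.132)
def L(x,y):
    a=np.radians(YAW);return O+np.array([x*np.cos(a)-y*np.sin(a),x*np.sin(a)+y*np.cos(a)])
def inT(p):
    a=np.radians(YAW);d=np.asarray(p)[:2]-O;return np.array([d@[np.cos(a),np.sin(a)],d@[-np.sin(a),np.cos(a)]])
def lane(c,x,z):
    p=L(x,LY[c]);go((p[0],p[1],z),YAW);print("in tester",inT(ctrl.get_obs()['tool_pos']))
E
python3 - <<'E'
from h import *
lane('yellow',-.110,.225)
E
```

```text
t 8.25 tcp [ 0.4406 -0.0283  0.2274] psi 17.5 zt [-0.0111 -0.0013 -0.9999] F [-0.1513  0.4471 -2.6698] open 0.0535 q [-0.2321 -0.2146  2.1769 -0.0041  1.1899  1.0344]
go cm [10.4898  7.4661  0.1051] deg [-0.0545  0.6417 11.926 ]
in tester [-0.228   0.0074]
```

>>> {"name": "jog_arm", "arguments": {
  "steps": [
    [[3.5, 2.5, -0.3], [0, 0.6, 0]],
    [[3.5, 2.5, 0], [0, 0, 0]],
    [[3.5, 2.5, 0], [0, 0, 4]],
    [[0, 0, 0], [0, 0, 4]],
    [[0, 0, 0], [0, 0, 4]],
    [[0, 0, 0.1], [0, 0, 0]]
  ]
}}

```text
t: 8.85
tool_pos: [0.5653, -0.0691, 0.2255]
tool_rot: [-3.135, -0.14, 0.008]
contact_force: [0.2, 0.3, -1.5]
opening: 0.0533
```

```bash
python3 - <<'E'
from h import *
lane('yellow',-.105,.199); shot('wrist','w7.png')
E
```

```text
t 8.85 tcp [ 0.5653 -0.0691  0.2255] psi 5.1 zt [-0.005  0.003 -1.   ] F [ 0.1865  0.2573 -1.4545] open 0.0533 q [-0.2526  0.103   1.8772  0.0018  1.1669  1.2285]
go cm [ 0.3048 -0.133   2.6451] deg [-0.1969  0.2679 -0.5039]
in tester [-0.1079 -0.0454]
```

View pics/w7.png

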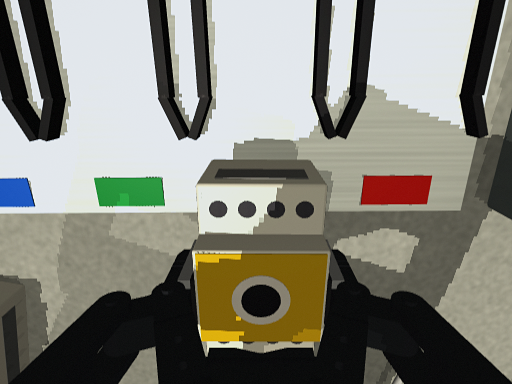

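>>> {"name": "jog_arm", "arguments": {
  "steps": [
    [[0.3, -0.1, 1.4], [0, 0.3, -0.5]],
    [[0, 0, 1.2], [0, 0, 0]],
    [[0, 0, 0.1], [0, 0, 0]]
  ]
}}

```text
t: 9.2
tool_pos: [0.5675, -0.0672, 0.1965]
tool_rot: [-3.134, -0.161, -0.001]
contact_force: [-3.4, 0.3, 10.2]
opening: 0.0534
```

```bash
python3 - <<'E'
from h import *
lane('yellow',-.0,.1985)
E
```

```text
t 9.20 tcp [ 0.5675 -0.0672  0.1965] psi 5.9 zt [ 0.0006  0.0034 -1.    ] F [-3.419   0.3008 10.1511] open 0.0534 q [-0.2488  0.1483  1.8837  0.0038  1.1098  1.2176]
go cm [10.5595  0.0765 -0.1927] deg [-0.1889 -0.0525  0.2824]
in tester [-0.1056 -0.0437]
```

>>> {"name": "jog_arm", "arguments": {
  "steps": [
    [[1, 0, -0.1], [0, 0, 0.2]],
    [[2, 0, 0], [0, 0, 0]],
    [[2, 0, 0], [0, 0, 0]],
    [[2, 0, 0], [0, 0, 0]],
    [[1, 0, 0], [0, 0, 0]]
  ]
}}

```text
t: 9.7
tool_pos: [0.6472, -0.0594, 0.1966]
tool_rot: [-3.136, -0.159, 0.015]
contact_force: [-8.4, -1.2, 11.1]
opening: 0.0535
```

```bash
python3 - <<'E'
from h import *
lane('yellow',-.0,.1985)
E
```

```text
t 9.70 tcp [ 0.6472 -0.0594  0.1966] psi 5.8 zt [-0.0093  0.0006 -1.    ] F [-8.3522 -1.1637 11.1435] open 0.0535 q [-0.2057  0.3144  1.6855 -0.0015  1.1509  1.2643]
go cm [ 2.5484  0.0379 -0.2118] deg [-0.0866  0.528   0.2103]
in tester [-0.0255 -0.0437]
```

>>> {"name": "jog_arm", "arguments": {
  "steps": [
    [[1, 0, -0.15], [0, 0.4, 0]],
    [[1, 0, 0], [0, 0, 0]],
    [[0.5, 0, 0], [0, 0, 0]],
    [[0.5, 0, 0], [0, 0, 0]]
  ]
}}

```text
t: 10.1
tool_pos: [0.6746, -0.0568, 0.1964]
tool_rot: [-3.136, -0.162, 0.044]
contact_force: [-27.6, -5.7, 19.7]
opening: 0.0532
```

```bash
python3 - <<'E'
from h import *
lane('yellow',-.0,.1985); shot('wrist','w8.png')
E
```

```text
t 10.10 tcp [ 0.6746 -0.0568  0.1964] psi 5.9 zt [-0.0279 -0.0007 -0.9996] F [-27.5854  -5.7393  19.6578] open 0.0532 q [-0.1928  0.3736  1.6102 -0.0065  1.185   1.2773]
go cm [-0.2048  0.0217 -0.2011] deg [-0.1226  1.5961  0.309 ]
in tester [ 0.002  -0.0438]
```

View pics/w8.png

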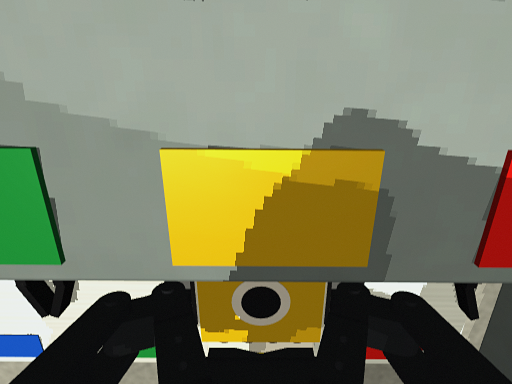

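>>> {"name": "jog_arm", "arguments": {
  "steps": [
    [[0, 0, 0], [0, 1, 0]],
    [[0, 0, 0], [0, 0, 0]],
    [[0, 0, 0], [0, 0, 0]],
    [[0, 0, -4], [0, 0, 0]],
    [[0, 0, -5], [0, 0, 0]],
    [[0, 0, -5], [0, 0, 0]]
  ],
  "fingers": 0.65
}}

```text
t: 10.75
tool_pos: [0.6736, -0.0561, 0.3278]
tool_rot: [-3.128, -0.16, 0.047]
contact_force: [0.0, 0.2, 0.5]
opening: 0.0705
```

```bash
cat >> h.py <<'E'
def home(f,cam='wrist'):
    i,im=shot(cam,f);h=cv2.cvtColor(im,cv2.COLOR_BGR2HSV)
    d=cv2.inRange(h,(0,0,0),(180,255,60))
    for c in RNG:
        # black spots near expected home
        p=L(0,LY[c]);uv=proj(i,np.r_[p,.065])[0]
        k,_=cv2.findContours(d,cv2.RETR_EXTERNAL,cv2.CHAIN_APPROX_NONE)
        for q in k:
            a=cv2.contourArea(q)
            if a<6: continue
            (u,v),r=cv2.minEnclosingCircle(q)
            if np.hypot(u-uv[0],v-uv[1])<60 and a>.6*np.pi*r*r:
                M=cv2.moments(q);w=plane(i,(M['m10']/M['m00'],M['m01']/M['m00']),.065)[0]
                t=inT(w)*1000
                if abs(t[0])<40 and abs(t[1]-LY[c]*1000)<20: print(c,"spot in tester mm",t,"area",a)
E
python3 - <<'E'
from h import *
where();home('w9.png');psu('wrist')
E
```

```text
t 10.75 tcp [ 0.6736 -0.0561  0.3278] psi 5.9 zt [-0.0302  0.0075 -0.9995] F [0.0155 0.2367 0.4843] open 0.0705 q [-0.1933  0.2319  1.5461  0.0016  1.3947  1.2748]
yellow spot in tester mm [ -1.0239 -42.2088] area 216.0
blue ctr 700.7 142.1  size 39.5 57.2 yaw 4.8 px [ 30 132]
yellow ctr 670.5 -56.0  size 44.2 52.5 yaw 5.5 px [262 188]
```

View pics/w9.png

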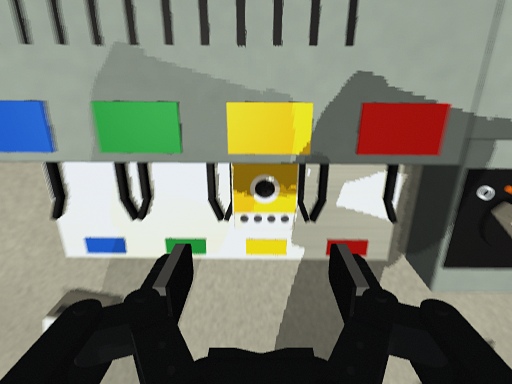

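```bash
python3 - <<'E'
from h import *
go((.447,.140,.36),-6.5)
E
```

```text
t 10.85 tcp [ 0.6766 -0.0566  0.3382] psi 5.9 zt [-0.0112  0.0037 -0.9999] F [ 0.8557 -0.3865  0.0802] open 0.0704 q [-0.1932  0.2255  1.5355  0.0015  1.3923  1.2748]
go cm [-20.851  -21.9174  -1.8459] deg [-0.2098  0.644  12.372 ]
```

>>> {"name": "jog_arm", "arguments": {
  "steps": [
    [[-3.4, -3.6, -0.3], [0, 0.6, 0]],
    [[-3.4, -3.6, -0.3], [0, 0, 0]],
    [[-3.4, -3.6, -0.3], [0, 0, 0]],
    [[-3.4, -3.6, -0.3], [0, 0, 0]],
    [[-3.4, -3.6, -0.3], [0, 0, 0]],
    [[-3.4, -3.6, 0], [0, 0, 4]],
    [[0, 0, 0], [0, 0, 4]],
    [[0, 0, 0], [0, 0, 4]]
  ],
  "fingers": 1
}}

```text
t: 11.65
tool_pos: [0.448, 0.1421, 0.3529]
tool_rot: [-3.127, 0.18, -0.012]
contact_force: [-0.3, -0.1, 0.3]
opening: 0.0851
```

>>> {"name": "jog_arm", "arguments": {
  "steps": [
    [[0, 0, 0], [0, 0, 0]]
  ]
}}

```text
t: 11.75
tool_pos: [0.4475, 0.1427, 0.3527]
tool_rot: [-3.127, 0.178, -0.013]
contact_force: [0.1, 1.1, 0.4]
opening: 0.0854
```

```bash
python3 - <<'E'
from h import *
psu('wrist','w10.png');go((.447,.140,.25),-6.5)
E
```

```text
blue ctr 556.7 334.5  size 43.0 51.0 yaw 33.1 px [24 83]
green ctr 410.7 383.7  size 42.6 51.5 yaw 26.5 px [ 29 245]
red ctr 446.4 140.1  size 42.6 51.0 yaw -6.4 px [268 184]
t 11.80 tcp [0.4477 0.1425 0.3528] psi -6.5 zt [ 0.0089  0.0094 -0.9999] F [-0.2546  0.4911  0.1924] open 0.0854 q [ 0.1478 -0.2994  2.0214  0.0081  1.4094  1.8303]
go cm [-0.1228  0.3671 10.2792] deg [-0.592  -0.4447  0.0287]
```

View pics/w10.png

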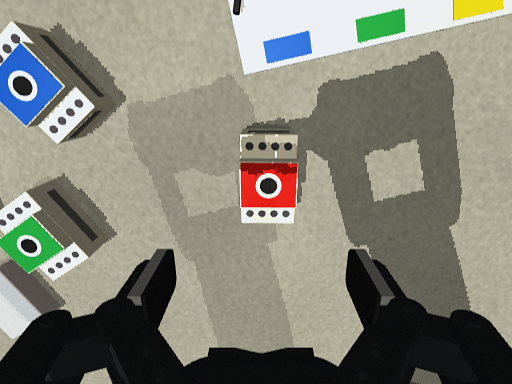

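>>> {"name": "jog_arm", "arguments": {
  "steps": [
    [[-0.1, 0.4, 4], [-0.5, -0.4, 0]],
    [[0, 0, 4], [0, 0, 0]],
    [[0, 0, 4], [0, 0, 0]],
    [[0, 0, 1.5], [0, 0, 0]],
    [[0, 0, 0], [0, 0, 0]]
  ]
}}

```text
t: 12.3
tool_pos: [0.4502, 0.1383, 0.2162]
tool_rot: [-3.134, 0.169, -0.015]
contact_force: [-0.8, -0.9, 0.7]
opening: 0.0856
```

```bash
python3 - <<'E'
from h import *
go((.4464,.1401,.194),-6.4)
E
```

```text
t 12.30 tcp [0.4502 0.1383 0.2162] psi -6.2 zt [ 0.0095  0.0028 -1.    ] F [-0.799  -0.9191  0.7217] open 0.0856 q [ 0.1396 -0.1222  2.1186  0.0016  1.1354  1.8176]
go cm [-0.4131 -0.1258  2.2136] deg [-0.2194 -0.5236  0.2213]
```

>>> {"name": "jog_arm", "arguments": {
  "steps": [
    [[-0.4, -0.1, 1.4], [-0.2, -0.5, 0]],
    [[0, 0, 0.9], [0, 0, 0]],
    [[0, 0, 0.2], [0, 0, 0]]
  ]
}}

```text
t: 12.6
tool_pos: [0.4478, 0.1397, 0.1915]
tool_rot: [-3.136, 0.168, -0.005]
contact_force: [-0.0, 0.1, 0.9]
opening: 0.0852
```

>>> {"name": "jog_arm", "arguments": {
  "steps": [
    [[0, 0, 0.1], [0, 0, 0]],
    [[0, 0, 0.1], [0, 0, 0]],
    [[0, 0, 0.1], [0, 0, 0]],
    [[0, 0, 0.1], [0, 0, 0]]
  ],
  "fingers": -1
}}

```text
t: 13.0
tool_pos: [0.4493, 0.1399, 0.1904]
tool_rot: [-3.136, 0.167, -0.009]
contact_force: [-7.1, -1.9, 7.6]
opening: 0.0533
```

```bash
python3 - <<'E'
from h import *
go((.4464,.1401,.194),-6.4)
E
```

```text
t 13.00 tcp [0.4493 0.1399 0.1904] psi -6.1 zt [ 0.006   0.0005 -1.    ] F [-7.1213 -1.9083  7.6114] open 0.0533 q [ 0.1436 -0.0767  2.1278 -0.0004  1.0845  1.8211]
go cm [-0.2837  0.0106 -0.3634] deg [-0.0658 -0.337   0.2969]
```

>>> {"name": "jog_arm", "arguments": {
  "steps": [
    [[0, 0, -3], [0, -0.3, 0]],
    [[0, 0, -4], [0, 0, 0]],
    [[0, 0, 0], [0, 0, 0]]
  ]
}}

```text
t: 13.3
tool_pos: [0.4478, 0.1397, 0.2605]
tool_rot: [-3.137, 0.167, 0.006]
contact_force: [2.2, -0.6, -2.5]
opening: 0.0535
```

```bash
python3 - <<'E'
from h import *
lane('red',-.108,.26)
E
```

```text
t 13.30 tcp [0.4478 0.1397 0.2605] psi -6.1 zt [-0.0041  0.0008 -1.    ] F [ 2.1806 -0.6062 -2.5308] open 0.0535 q [ 0.1433 -0.1921  2.0962  0.0014  1.2415  1.8201]
go cm [15.6497 28.001  -0.022 ] deg [ -0.0437   0.234  -11.6996]
in tester [-0.2045  0.1739]
```

>>> {"name": "jog_arm", "arguments": {
  "steps": [
    [[2.3, 4, 0], [0, 0, 0]],
    [[2.3, 4, 0], [0, 0, 0]],
    [[2.3, 4, 0], [0, 0, 0]],
    [[2.3, 4, 0], [0, 0, 0]],
    [[2.3, 4, 0], [0, 0, 0]],
    [[2.3, 4, 0], [0, 0, 0]],
    [[1.8, 4, 0], [0, 0, -4]],
    [[0, 0, 0], [0, 0, -4]]
  ]
}}

```text
t: 14.1
tool_pos: [0.5745, -0.1638, 0.2493]
tool_rot: [-3.136, -0.07, 0.015]
contact_force: [-0.9, 1.3, -3.3]
opening: 0.053
```

>>> {"name": "jog_arm", "arguments": {
  "steps": [
    [[0, 0, 0], [0, 0, -3.7]],
    [[0, 0, 1], [0, 0, 0]]
  ]
}}

```text
t: 14.3
tool_pos: [0.5742, -0.1658, 0.2367]
tool_rot: [-3.13, -0.17, 0.017]
contact_force: [0.8, -0.8, -3.1]
opening: 0.0532
```

```bash
python3 - <<'E'
from h import *
lane('red',-.103,.198);shot('wrist','w11.png')
E
```

```text
t 14.30 tcp [ 0.5742 -0.1658  0.2367] psi 6.2 zt [-0.0112  0.006  -0.9999] F [ 0.771  -0.811  -3.1108] open 0.0532 q [-0.4058  0.1518  1.8021  0.0011  1.2004  1.056 ]
go cm [ 0.6018 -1.0194  3.871 ] deg [-0.4061  0.6041  0.6213]
in tester [-0.1085 -0.1425]
```

View pics/w11.png

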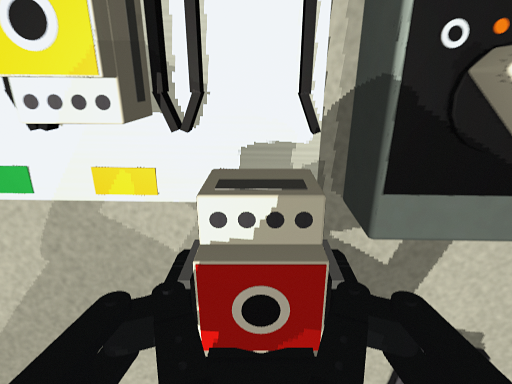

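>>> {"name": "jog_arm", "arguments": {
  "steps": [
    [[0.6, -1.0, 0.5], [-0.4, 0.6, 0.6]],
    [[0, 0, 1.5], [0, 0, 0]],
    [[0, 0, 1.4], [0, 0, 0]],
    [[0, 0, 0.3], [0, 0, 0]]
  ]
}}

```text
t: 14.75
tool_pos: [0.5768, -0.1531, 0.1954]
tool_rot: [-3.134, -0.15, 0.02]
contact_force: [-17.0, 6.2, 41.5]
opening: 0.0533
```

```bash
python3 - <<'E'
from h import *
lane('red',.003,.198)
E
```

```text
t 14.75 tcp [ 0.5768 -0.1531  0.1954] psi 5.5 zt [-0.0129  0.0037 -0.9999] F [-17.0095   6.1547  41.5042] open 0.0533 q [-0.3839  0.2069  1.8185 -0.0016  1.1295  1.092 ]
go cm [10.7706  0.164  -0.3917] deg [-0.2795  0.7146 -0.1234]
in tester [-0.1047 -0.1301]
```

>>> {"name": "jog_arm", "arguments": {
  "steps": [
    [[0.5, 0.2, -0.4], [-0.2, 0.7, 0]],
    [[2, 0, 0], [0, 0, 0]],
    [[2, 0, 0], [0, 0, 0]],
    [[2, 0, 0], [0, 0, 0]],
    [[1.5, 0, 0], [0, 0, 0]]
  ]
}}

```text
t: 15.25
tool_pos: [0.6555, -0.1476, 0.1956]
tool_rot: [-3.136, -0.149, 0.02]
contact_force: [-12.1, -1.1, 16.2]
opening: 0.0534
```

```bash
python3 - <<'E'
from h import *
lane('red',.003,.198)
E
```

```text
t 15.25 tcp [ 0.6555 -0.1476  0.1956] psi 5.4 zt [-0.0129  0.0012 -0.9999] F [-12.057   -1.0559  16.1522] open 0.0534 q [-0.3317  0.3614  1.6277 -0.0033  1.1651  1.1455]
go cm [ 2.8773 -0.045  -0.2797] deg [-0.1404  0.7281 -0.162 ]
in tester [-0.0258 -0.1324]
```

>>> {"name": "jog_arm", "arguments": {
  "steps": [
    [[1, 0, -0.2], [0, 0.7, 0]],
    [[1, 0, 0], [0, 0, 0]],
    [[0.8, 0, 0], [0, 0.3, 0]],
    [[0.6, 0, 0], [0, 0.3, 0]],
    [[0.4, 0, 0], [0, 0.3, 0]]
  ]
}}

```text
t: 15.75
tool_pos: [0.6885, -0.1454, 0.1958]
tool_rot: [-3.133, -0.156, 0.046]
contact_force: [-24.3, 1.4, 18.3]
opening: 0.0536
```

```bash
python3 - <<'E'
from h import *
lane('red',.003,.198)
E
```

```text
t 15.75 tcp [ 0.6885 -0.1454  0.1958] psi 5.7 zt [-0.0295  0.0026 -0.9996] F [-24.3266   1.4217  18.3367] open 0.0536 q [-0.3127  0.4289  1.5385 -0.007   1.2031  1.1614]
go cm [-0.4295 -0.1334 -0.2039] deg [-0.3169  1.6689  0.0892]
in tester [ 0.0072 -0.1333]
```

>>> {"name": "jog_arm", "arguments": {
  "steps": [
    [[0, 0, 0], [0, 1.2, 0]],
    [[0, 0, 0], [0, 0, 0]],
    [[0, 0, 0], [0, 0, 0]],
    [[0, 0, -4], [0, 0, 0]],
    [[0, 0, -5], [0, 0, 0]],
    [[0, 0, -5], [0, 0, 0]],
    [[0, 0, 0], [0, 0.5, 0]]
  ],
  "fingers": 0.65
}}

```text
t: 16.45
tool_pos: [0.69, -0.1459, 0.3357]
tool_rot: [-3.13, -0.154, 0.005]
contact_force: [1.3, -0.6, 0.5]
opening: 0.0701
```

```bash
python3 - <<'E'
from h import *
home('w12.png');psu('wrist');go((.5557,.3335,.38),33)
E
```

```text
yellow spot in tester mm [  0.0378 -42.5218] area 195.5
red spot in tester mm [  -0.3694 -131.2306] area 200.0
green ctr 707.8 53.3  size 38.6 51.6 yaw 5.6 px [ 27 143]
yellow ctr 668.5 -53.6  size 43.8 52.3 yaw 5.7 px [156 198]
red ctr 677.8 -144.2  size 43.5 52.3 yaw 5.5 px [262 199]
t 16.55 tcp [ 0.6882 -0.1454  0.3279] psi 5.6 zt [-0.0146  0.0114 -0.9998] F [-0.9721  0.0795 -0.846 ] open 0.0705 q [-0.3148  0.2893  1.4775  0.0064  1.3922  1.1563]
go cm [ -8.5428 -49.0203  -4.4676] deg [ -0.9017   0.5806 -27.3597]
```

View pics/w12.png

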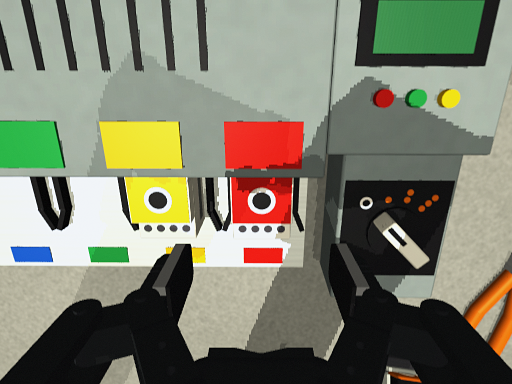

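>>> {"name": "jog_arm", "arguments": {
  "steps": [
    [[-4, -2.5, -1], [-0.9, 0.6, 0]],
    [[-3, -4, -1], [0, 0, 0]],
    [[-1.5, -4.7, -0.5], [0, 0, 0]],
    [[0, -4.9, -0.5], [0, 0, 0]],
    [[0, -4.9, -0.5], [0, 0, 0]],
    [[0, -4.9, -0.5], [0, 0, 0]],
    [[0, -4.9, 0], [0, 0, 0]],
    [[0, -4.9, 0], [0, 0, 0]]
  ],
  "fingers": 1
}}

```text
t: 17.35
tool_pos: [0.5639, 0.205, 0.346]
tool_rot: [-3.137, -0.136, 0.057]
contact_force: [1.1, -0.4, -0.2]
opening: 0.0857
```

>>> {"name": "jog_arm", "arguments": {
  "steps": [
    [[0, -4.9, 0], [0, 0, 0]],
    [[0, -4.9, 0], [0, 0, -3]],
    [[0, -2, 0], [0, 0, -8.5]],
    [[0, 0, 0], [0, 0, -8]],
    [[0, 0, 0], [0, 0, -8]],
    [[0, 0, 0], [0, 0, 0]]
  ]
}}

```text
t: 17.95
tool_pos: [0.5463, 0.3323, 0.3305]
tool_rot: [-2.993, -0.918, 0.088]
contact_force: [-0.4, -0.3, 0.7]
opening: 0.0857
```

```bash
python3 - <<'E'
from h import *
psu('wrist','w13.png');go((.5567,.3345,.194),33)
E
```

```text
blue ctr 556.3 334.2  size 42.8 50.3 yaw 32.8 px [274 163]
green ctr 410.2 383.7  size 42.9 50.6 yaw 27.1 px [137 250]
t 18.00 tcp [0.5463 0.332  0.3301] psi 34.0 zt [-0.0571 -0.0077 -0.9983] F [ 0.3287 -0.6867 -1.3345] open 0.0858 q [0.427  0.1532 1.6322 0.0169 1.4114 1.4021]
go cm [ 1.7044  0.7219 13.5249] deg [-1.4387  2.972   0.951 ]
```

View pics/w13.png

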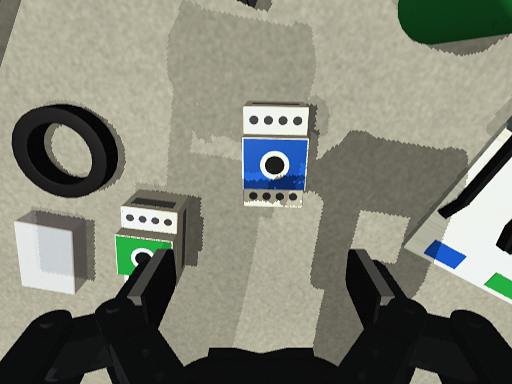

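>>> {"name": "jog_arm", "arguments": {
  "steps": [
    [[0.8, 0.3, 1], [-1.4, 3, 1]],
    [[0.2, 0.3, 3.5], [0, 0, 0]],
    [[0, 0, 3.5], [0, 0, 0]],
    [[0, 0, 2], [0, 0, 0]],
    [[0, 0, 0], [0, 0, 0]]
  ]
}}

```text
t: 18.5
tool_pos: [0.5577, 0.3307, 0.223]
tool_rot: [3.021, 0.863, -0.001]
contact_force: [0.1, -0.8, -0.2]
opening: 0.0853
```

```bash
python3 - <<'E'
from h import *
go((.5563,.3342,.194),33)
E
```

```text
t 18.50 tcp [0.5577 0.3307 0.223 ] psi 31.9 zt [-0.0006 -0.0004 -1.    ] F [ 0.0639 -0.789  -0.1518] open 0.0853 q [ 0.4206  0.2751  1.6836 -0.0002  1.1836  1.4351]
go cm [ 0.0668 -0.3725  2.8985] deg [ 0.0038  0.0416 -1.1241]
```

>>> {"name": "jog_arm", "arguments": {
  "steps": [
    [[0, -0.4, 1.5], [0, 0, -1]],
    [[0, 0, 1.4], [0, 0, 0]],
    [[0, 0, 0.2], [0, 0, 0]]
  ]
}}

```text
t: 18.8
tool_pos: [0.556, 0.334, 0.191]
tool_rot: [-3.014, -0.885, -0.001]
contact_force: [0.2, -0.5, -0.1]
opening: 0.0852
```

>>> {"name": "jog_arm", "arguments": {
  "steps": [
    [[0, 0, 0.1], [0, 0, 0]],
    [[0, 0, 0.1], [0, 0, 0]],
    [[0, 0, 0.1], [0, 0, 0]],
    [[0, 0, 0.1], [0, 0, 0]]
  ],
  "fingers": -1
}}

```text
t: 19.2
tool_pos: [0.5571, 0.3346, 0.1897]
tool_rot: [-3.014, -0.884, -0.007]
contact_force: [-3.6, -1.2, 3.7]
opening: 0.0531
```

```bash
python3 - <<'E'
from h import *
go((.5563,.3342,.194),33)
E
```

```text
t 19.20 tcp [0.5571 0.3346 0.1897] psi 32.7 zt [ 0.0039  0.0015 -1.    ] F [-3.6418 -1.176   3.7113] open 0.0531 q [ 0.4265  0.3208  1.6909 -0.0003  1.1257  1.4268]
go cm [-0.0901 -0.0093 -0.4283] deg [ 0.0505 -0.2348 -0.3075]
```

>>> {"name": "jog_arm", "arguments": {
  "steps": [
    [[0, 0, -3], [0, -0.2, 0]],
    [[0, 0, -4], [0, 0, 0]],
    [[0, 0, 0], [0, 0, 0]]
  ]
}}

```text
t: 19.5
tool_pos: [0.5561, 0.3342, 0.2592]
tool_rot: [3.014, 0.883, -0.005]
contact_force: [0.3, -0.2, -0.7]
opening: 0.0538
```

```bash
python3 - <<'E'
from h import *
lane('blue',-.115,.25)
E
```

```text
t 19.50 tcp [0.5561 0.3342 0.2592] psi 32.7 zt [-0.003 -0.002 -1.   ] F [ 0.2854 -0.1617 -0.6616] open 0.0538 q [ 0.4266  0.2334  1.6662 -0.0006  1.2456  1.4273]
go cm [-13.5492  18.3271   0.9734] deg [ 0.0506  0.2037 27.0715]
in tester [-0.0777  0.3569]
```

>>> {"name": "jog_arm", "arguments": {
  "steps": [
    [[-2.7, 3.7, 0], [0, 0, 0]],
    [[-2.7, 3.7, 0], [0, 0, 0]],
    [[-2.7, 3.7, 0], [0, 0, 0]],
    [[-2.7, 3.7, 0], [0, 0, 0]],
    [[-2.7, 3.6, 0], [0, 0, 3]],
    [[0, 0, 0], [0, 0, 8]],
    [[0, 0, 0], [0, 0, 8]],
    [[0, 0, 0], [0, 0, 8]]
  ]
}}

```text
t: 20.3
tool_pos: [0.5383, 0.0978, 0.2521]
tool_rot: [3.138, 0.128, -0.01]
contact_force: [0.3, -0.7, -2.1]
opening: 0.0532
```

>>> {"name": "jog_arm", "arguments": {
  "steps": [
    [[0, 0, 0.1], [0, 0, 0]]
  ]
}}

```text
t: 20.4
tool_pos: [0.5378, 0.0974, 0.2499]
tool_rot: [3.138, 0.127, -0.012]
contact_force: [0.5, 0.1, -2.5]
opening: 0.0533
```

```bash
python3 - <<'E'
from h import *
lane('blue',-.105,.1985);shot('wrist','w14.png')
E
```

```text
t 20.40 tcp [0.5378 0.0974 0.2499] psi 4.6 zt [-0.0077 -0.0014 -1.    ] F [ 0.5438  0.1341 -2.5082] open 0.0533 q [ 0.0432  0.0176  1.9205 -0.0011  1.2112  1.5334]
go cm [ 1.4284 -0.9252  5.1295] deg [ 0.0408  0.444  -0.9573]
in tester [-0.119  0.123]
```

View pics/w14.png

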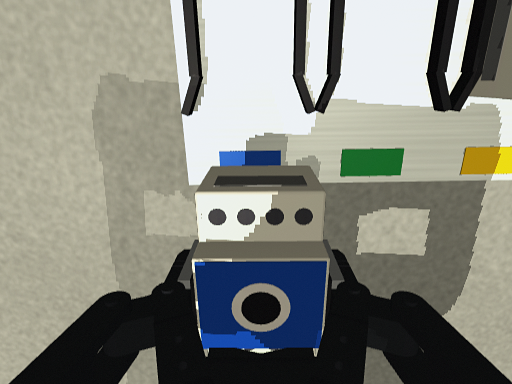

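>>> {"name": "jog_arm", "arguments": {
  "steps": [
    [[1.4, -0.9, 1], [0, 0.4, -1]],
    [[0, 0, 2], [0, 0, 0]],
    [[0, 0, 1.8], [0, 0, 0]],
    [[0, 0, 0], [0, 0, 0]]
  ]
}}

```text
t: 20.85
tool_pos: [0.5506, 0.1087, 0.1983]
tool_rot: [3.136, 0.181, -0.003]
contact_force: [0.2, -1.2, -2.5]
opening: 0.053
```

```bash
python3 - <<'E'
from h import *
lane('blue',.001,.1975)
E
```

```text
t 20.85 tcp [0.5506 0.1087 0.1983] psi 6.6 zt [-0.0018 -0.0007 -1.    ] F [ 0.2143 -1.2081 -2.4928] open 0.0530 q [ 0.0625  0.1236  1.9075 -0.0007  1.1122  1.5185]
go cm [10.6227  0.2878  0.0653] deg [0.0312 0.1042 0.9958]
in tester [-0.1053  0.133 ]
```

>>> {"name": "jog_arm", "arguments": {
  "steps": [
    [[0.5, 0.1, 0], [0, 0.1, 1]],
    [[2, 0, 0], [0, 0, 0]],
    [[2, 0, 0], [0, 0, 0]],
    [[2, 0, 0], [0, 0, 0]],
    [[1.5, 0, 0], [0, 0, 0]]
  ]
}}

```text
t: 21.35
tool_pos: [0.6326, 0.1163, 0.2003]
tool_rot: [3.136, 0.16, 0.001]
contact_force: [0.4, 0.6, -1.8]
opening: 0.0536
```

```bash
python3 - <<'E'
from h import *
lane('blue',.001,.1975)
E
```

```text
t 21.35 tcp [0.6326 0.1163 0.2003] psi 5.8 zt [ 0.0006 -0.0014 -1.    ] F [ 0.3515  0.6408 -1.8018] open 0.0536 q [ 0.0664  0.2937  1.7042 -0.0016  1.1432  1.5362]
go cm [2.3826 0.0654 0.2794] deg [ 0.0855 -0.0241  0.2249]
in tester [-0.0228  0.1326]
```

>>> {"name": "jog_arm", "arguments": {
  "steps": [
    [[0, 0, 0.3], [0, 0, 0]],
    [[0.8, 0, 0.1], [0, 0, 0]],
    [[0.8, 0, 0], [0, 0, 0]],
    [[0.8, 0, 0], [0, 0.2, 0]],
    [[0.4, 0, 0], [0, 0.2, 0]]
  ]
}}

```text
t: 21.85
tool_pos: [0.6586, 0.1192, 0.1971]
tool_rot: [3.135, 0.159, -0.027]
contact_force: [-18.4, -3.4, 7.5]
opening: 0.0535
```

```bash
python3 - <<'E'
from h import *
lane('blue',.001,.1965)
E
```

```text
t 21.85 tcp [0.6586 0.1192 0.1971] psi 5.8 zt [-0.0172 -0.0035 -0.9998] F [-18.4436  -3.3737   7.5198] open 0.0535 q [ 0.0683  0.355   1.6329 -0.0025  1.171   1.539 ]
go cm [-0.2276  0.0871  0.0648] deg [0.1022 0.9999 0.1936]
in tester [0.0033 0.1329]
```

>>> {"name": "jog_arm", "arguments": {
  "steps": [
    [[0.5, 0, 0], [0, 0.5, 0]],
    [[0.5, 0, 0], [0, 0.5, 0]]
  ]
}}

```text
t: 22.05
tool_pos: [0.6619, 0.1198, 0.1963]
tool_rot: [3.133, 0.157, -0.059]
contact_force: [-30.6, -4.8, 22.3]
opening: 0.0536
```

>>> {"name": "jog_arm", "arguments": {
  "steps": [
    [[0, 0, 0], [0, 1, 0]],
    [[0, 0, 0], [0, 0, 0]],
    [[0, 0, 0], [0, 0, 0]],
    [[0, 0, -4], [0, 0, 0]],
    [[0, 0, -5], [0, 0, 0]],
    [[0, 0, -5], [0, 0, 0]],
    [[0, 0, 0], [0, 0.5, 0]]
  ],
  "fingers": 0.65
}}

```text
t: 22.75
tool_pos: [0.6659, 0.1205, 0.3421]
tool_rot: [3.135, 0.158, -0.016]
contact_force: [-0.1, 0.5, 0.4]
opening: 0.0706
```

```bash
python3 - <<'E'
from h import *
home('w15.png');psu('wrist');go((.4105,.3837,.36),27)
E
```

```text
blue spot in tester mm [ -0.7358 133.715 ] area 187.0
yellow spot in tester mm [-27.0459 -26.1637] area 22.0
yellow spot in tester mm [ -0.343  -41.7273] area 195.5
blue ctr 652.2 119.4  size 43.6 52.1 yaw 5.6 px [260 195]
yellow ctr 669.1 -60.2  size 43.8 53.0 yaw 5.4 px [465 196]
yellow ctr 719.0 -66.8  size 38.4 41.9 yaw 5.7 px [489 143]
t 22.85 tcp [0.6639 0.1203 0.3344] psi 5.8 zt [-0.0219 -0.0039 -0.9998] F [-0.0069 -0.2052 -0.2686] open 0.0703 q [ 0.0695  0.2217  1.5466 -0.0024  1.3954  1.5402]
go cm [-22.6272 -28.743   -2.1095] deg [ -0.1419   1.2723 -21.244 ]
```

View pics/w15.png

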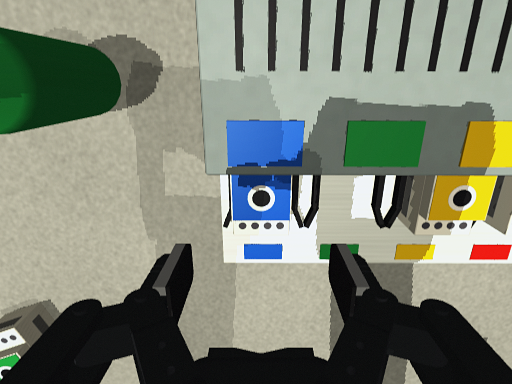

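>>> {"name": "jog_arm", "arguments": {
  "steps": [
    [[-2.8, -3.6, -0.3], [0, 1.2, 0]],
    [[-2.8, -3.6, -0.3], [0, 0, 0]],
    [[-2.8, -3.6, -0.3], [0, 0, 0]],
    [[-2.8, -3.6, -0.3], [0, 0, 0]],
    [[-2.8, -3.6, -0.3], [0, 0, 0]],
    [[-2.8, -3.6, 0], [0, 0, 0]],
    [[-2.8, -3.6, 0], [0, 0, 0]],
    [[-2.8, -3.6, 0], [0, 0, -5]]
  ]
}}

```text
t: 23.65
tool_pos: [0.4048, 0.3882, 0.3329]
tool_rot: [3.12, 0.279, -0.038]
contact_force: [0.9, -0.5, 0.5]
opening: 0.0706
```

>>> {"name": "jog_arm", "arguments": {
  "steps": [
    [[0, 0, 0], [0, 0, -8]],
    [[0, 0, 0], [0, 0, -8]],
    [[0, 0, 0], [0, 0, 0]]
  ]
}}

```text
t: 23.95
tool_pos: [0.3983, 0.3918, 0.3256]
tool_rot: [3.043, 0.742, -0.057]
contact_force: [0.9, -0.1, 0.2]
opening: 0.0702
```

```bash
python3 - <<'E'
from h import *
psu('wrist','w16.png');go((.4104,.3837,.194),27)
E
```

```text
green ctr 410.4 383.1  size 43.0 50.5 yaw 26.8 px [277 172]
t 24.00 tcp [0.3984 0.3915 0.3253] psi 27.2 zt [-0.0339 -0.0173 -0.9993] F [ 0.2688 -0.3758 -0.2103] open 0.0705 q [ 0.6422 -0.0335  1.8354  0.0066  1.3773  1.7362]
go cm [ 1.212   1.2448 13.0934] deg [-0.0021  2.1834  0.2407]
```

View pics/w16.png

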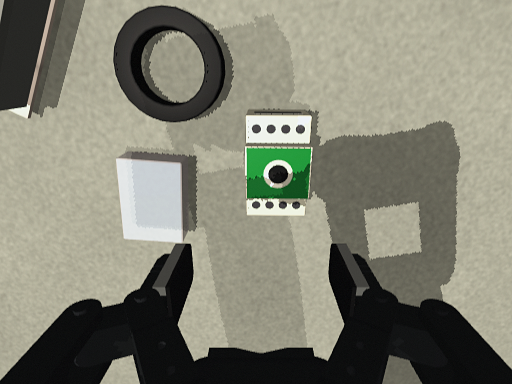

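>>> {"name": "jog_arm", "arguments": {
  "steps": [
    [[0.5, 1.1, 1], [0, 2.2, 0.2]],
    [[0.2, 0.1, 3.5], [0, 0, 0]],
    [[0, 0, 3.5], [0, 0, 0]],
    [[0, 0, 2], [0, 0, 0]],
    [[0, 0, 0], [0, 0, 0]]
  ],
  "fingers": 0.85
}}

```text
t: 24.5
tool_pos: [0.4114, 0.3815, 0.2188]
tool_rot: [3.06, 0.705, -0.002]
contact_force: [-1.3, -0.7, -0.1]
opening: 0.079
```

```bash
python3 - <<'E'
from h import *
go((.4104,.3834,.194),27)
E
```

```text
t 24.50 tcp [0.4114 0.3815 0.2188] psi 25.9 zt [-0.0008 -0.0014 -1.    ] F [-1.2849 -0.7137 -0.1131] open 0.0790 q [ 0.6152  0.0926  1.9012 -0.0007  1.1492  1.7335]
go cm [-0.0022 -0.2141  2.4822] deg [ 0.0499  0.0757 -1.054 ]
```

>>> {"name": "jog_arm", "arguments": {
  "steps": [
    [[0, -0.2, 1.3], [0, 0, -1]],
    [[0, 0, 1.2], [0, 0, 0]],
    [[0, 0, 0.1], [0, 0, 0]]
  ]
}}

```text
t: 24.8
tool_pos: [0.4114, 0.3831, 0.192]
tool_rot: [3.056, 0.727, 0.0]
contact_force: [-0.0, 0.1, 0.9]
opening: 0.0791
```

>>> {"name": "jog_arm", "arguments": {
  "steps": [
    [[0, 0, 0.1], [0, 0, 0]],
    [[0, 0, 0.1], [0, 0, 0]],
    [[0, 0, 0.1], [0, 0, 0]],
    [[0, 0, 0.1], [0, 0, 0]]
  ],
  "fingers": -1
}}

```text
t: 25.2
tool_pos: [0.4124, 0.3839, 0.1911]
tool_rot: [3.056, 0.727, 0.004]
contact_force: [-4.4, -3.6, 7.2]
opening: 0.0532
```

```bash
python3 - <<'E'
from h import *
go((.4104,.3834,.194),27)
E
```

```text
t 25.20 tcp [0.4124 0.3839 0.1911] psi 26.8 zt [ 0.0023  0.     -1.    ] F [-4.4129 -3.58    7.2173] open 0.0532 q [ 0.6177  0.1389  1.905  -0.0015  1.0957  1.7223]
go cm [-0.2003 -0.05   -0.2942] deg [ 0.0604 -0.1202 -0.2492]
```

>>> {"name": "jog_arm", "arguments": {
  "steps": [
    [[0, 0, -3], [0, -0.2, 0]],
    [[0, 0, -4.5], [0, 0, 0]],
    [[0, 0, 0], [0, 0, 0]]
  ]
}}

```text
t: 25.5
tool_pos: [0.4114, 0.3834, 0.2657]
tool_rot: [3.054, 0.726, -0.008]
contact_force: [1.3, 1.3, -1.7]
opening: 0.0532
```

```bash
python3 - <<'E'
from h import *
lane('green',-.115,.26)
E
```

```text
t 25.50 tcp [0.4114 0.3834 0.2657] psi 26.7 zt [-0.0045 -0.0038 -1.    ] F [ 1.2829  1.3223 -1.741 ] open 0.0532 q [ 0.6179  0.0335  1.875  -0.0005  1.239   1.7222]
go cm [-4.0449 38.7416  0.6477] deg [ 0.1384  0.3108 21.1414]
in tester [-0.217   0.4199]
```

>>> {"name": "jog_arm", "arguments": {
  "steps": [
    [[-0.5, 4.9, 0], [0, 0, 0]],
    [[-0.5, 4.9, 0], [0, 0, 0]],
    [[-0.5, 4.9, 0], [0, 0, 0]],
    [[-0.5, 4.9, 0], [0, 0, 0]],
    [[-0.5, 4.9, 0], [0, 0, 0]],
    [[-0.5, 4.9, 0], [0, 0, 0]],
    [[-0.5, 4.9, 0], [0, 0, 0]],
    [[-0.5, 4.4, 0], [0, 0, 3]]
  ]
}}

```text
t: 26.3
tool_pos: [0.5493, 0.0152, 0.2582]
tool_rot: [-3.069, -0.663, 0.012]
contact_force: [-0.2, 0.3, -2.5]
opening: 0.0533
```

>>> {"name": "jog_arm", "arguments": {
  "steps": [
    [[0, 0, 0], [0, 0, 6]],
    [[0, 0, 0], [0, 0, 6]],
    [[0, 0, 0], [0, 0, 6]],
    [[0, 0, 0.1], [0, 0, 0]]
  ]
}}

```text
t: 26.7
tool_pos: [0.5491, 0.008, 0.2515]
tool_rot: [3.138, 0.138, -0.02]
contact_force: [-0.2, -0.7, -3.2]
opening: 0.0528
```

```bash
python3 - <<'E'
from h import *
lane('green',-.105,.199)
E
```

```text
t 26.70 tcp [0.5491 0.008  0.2515] psi 5.0 zt [-0.0126 -0.0007 -0.9999] F [-0.1955 -0.744  -3.2368] open 0.0528 q [-0.1206  0.0226  1.9124 -0.0023  1.219   1.3634]
go cm [ 1.212  -1.1177  5.2392] deg [-0.0291  0.7197 -0.5773]
in tester [-0.1166  0.0329]
```

>>> {"name": "jog_arm", "arguments": {
  "steps": [
    [[0.7, -1.1, 1], [0, 0.7, -0.6]],
    [[0, 0, 2], [0, 0, 0]],
    [[0, 0, 1.8], [0, 0, 0]],
    [[0, 0, 0.2], [0, 0, 0]]
  ]
}}

```text
t: 27.1
tool_pos: [0.5537, 0.0205, 0.1972]
tool_rot: [-3.136, -0.17, 0.003]
contact_force: [-6.0, -0.4, 5.6]
opening: 0.0536
```

```bash
python3 - <<'E'
from h import *
lane('green',.002,.1985); shot('wrist','w17.png')
E
```

```text
t 27.10 tcp [0.5537 0.0205 0.1972] psi 6.2 zt [-0.0022  0.0007 -1.    ] F [-5.967  -0.421   5.5708] open 0.0536 q [-0.0973  0.1099  1.9249  0.0005  1.1091  1.3647]
go cm [11.2691  0.2184 -0.1563] deg [-0.0516  0.1237  0.62  ]
in tester [-0.1107  0.045 ]
```

View pics/w17.png

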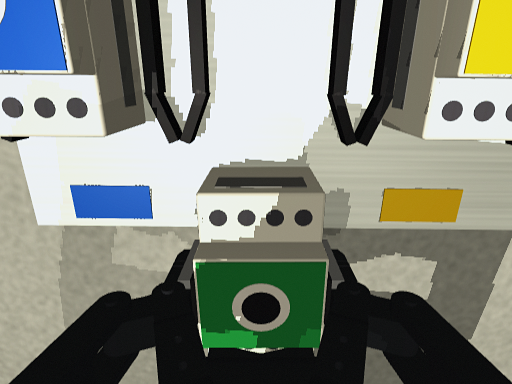

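>>> {"name": "jog_arm", "arguments": {
  "steps": [
    [[1, 0.15, -0.1], [0, 0.1, 0.6]],
    [[2, 0, 0], [0, 0, 0]],
    [[2, 0, 0], [0, 0, 0]],
    [[2, 0, 0], [0, 0, 0]],
    [[1.5, 0, 0], [0, 0, 0]]
  ]
}}

```text
t: 27.65
tool_pos: [0.6437, 0.0278, 0.2026]
tool_rot: [-3.137, -0.156, -0.012]
contact_force: [0.2, 0.4, -3.0]
opening: 0.0534
```

```bash
python3 - <<'E'
from h import *
lane('green',.002,.1985)
E
```

```text
t 27.65 tcp [0.6437 0.0278 0.2026] psi 5.7 zt [ 0.0074  0.0008 -1.    ] F [ 0.1847  0.3726 -3.0178] open 0.0534 q [-0.0725  0.2912  1.7029  0.0015  1.1403  1.3984]
go cm [ 2.2474 -0.0543  0.4259] deg [-0.0054 -0.4241  0.091 ]
in tester [-0.0205  0.0434]
```

>>> {"name": "jog_arm", "arguments": {
  "steps": [
    [[0, 0, 0.3], [0, -0.3, 0]],
    [[0, 0, 0.3], [0, 0, 0]],
    [[0.8, 0, 0], [0, 0, 0]],
    [[0.8, 0, 0], [0, 0.2, 0]],
    [[0.8, 0, 0], [0, 0.2, 0]],
    [[0.5, 0, 0], [0, 0.4, 0]]
  ]
}}

```text
t: 28.25
tool_pos: [0.669, 0.0301, 0.1972]
tool_rot: [3.137, 0.156, -0.032]
contact_force: [-30.2, -2.6, 19.0]
opening: 0.0533
```

```bash
python3 - <<'E'
from h import *
lane('green',.002,.1985)
E
```

```text
t 28.25 tcp [0.669  0.0301 0.1972] psi 5.7 zt [-0.0202 -0.0011 -0.9998] F [-30.249   -2.5901  19.0428] open 0.0533 q [-0.0657  0.3563  1.6312 -0.0026  1.1742  1.407 ]
go cm [-0.2956 -0.078  -0.128 ] deg [-0.0502  1.1601  0.0804]
in tester [0.0049 0.0432]
```

>>> {"name": "jog_arm", "arguments": {
  "steps": [
    [[0, 0, 0], [0, 1.2, 0]],
    [[0, 0, 0], [0, 0, 0]],
    [[0, 0, 0], [0, 0, 0]],
    [[0, 0, -4], [0, 0, 0]],
    [[0, 0, -5], [0, 0, 0]],
    [[0, 0, -5], [0, 0, 0]],
    [[0, 0, 0], [0, 0.5, 0]]
  ],
  "fingers": 0.62
}}

```text
t: 28.95
tool_pos: [0.6706, 0.0299, 0.3441]
tool_rot: [-3.136, -0.156, -0.02]
contact_force: [1.4, 0.0, 0.3]
opening: 0.0689
```

```bash
python3 - <<'E'
from h import *
home('w18.png');psu('wrist');go((.6628,-.2636,.36),50.6)
E
```

```text
blue spot in tester mm [ -0.5043 133.5927] area 190.0
green spot in tester mm [-0.1098 44.5811] area 188.0
yellow spot in tester mm [ -0.2903 -42.0727] area 198.0
red spot in tester mm [ -27.4993 -115.3411] area 23.0
red spot in tester mm [  -0.509  -130.8115] area 196.5
blue ctr 652.0 121.5  size 43.7 52.2 yaw 5.6 px [157 197]
green ctr 661.4 30.7  size 42.7 52.0 yaw 5.6 px [260 197]
yellow ctr 669.2 -57.8  size 44.7 52.5 yaw 5.6 px [360 197]
red ctr 677.6 -148.6  size 43.8 52.9 yaw 5.6 px [462 198]
red ctr 728.3 -155.8  size 39.6 46.2 yaw 5.6 px [486 145]
t 29.05 tcp [0.6687 0.03   0.3364] psi 5.7 zt [ 0.0011  0.0025 -1.    ] F [-0.1348  0.5368 -1.1054] open 0.0692 q [-0.0667  0.2026  1.5652  0.0027  1.3729  1.4046]
go cm [-3.4891 29.149  -2.4372] deg [ -0.0994  -0.1295 -44.9298]
```

View pics/w18.png

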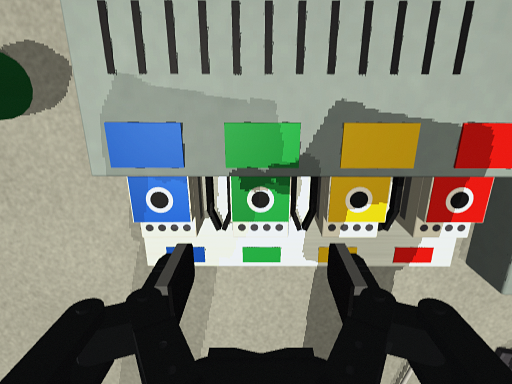

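>>> {"name": "jog_arm", "arguments": {
  "steps": [
    [[-0.6, 4.9, -0.4], [0, 0, 0]],
    [[-0.6, 4.9, -0.4], [0, 0, 0]],
    [[-0.6, 4.9, -0.4], [0, 0, 0]],
    [[-0.6, 4.9, -0.4], [0, 0, 0]],
    [[-0.6, 4.9, -0.4], [0, 0, 0]],
    [[-0.6, 4.6, -0.4], [0, 0, -5]],
    [[0, 0, 0], [0, 0, -8.5]],
    [[0, 0, 0], [0, 0, -8.5]]
  ],
  "fingers": 0
}}

```text
t: 29.85
tool_pos: [0.6595, -0.2716, 0.3397]
tool_rot: [-3.027, -0.773, 0.029]
contact_force: [-0.5, 0.4, 1.4]
opening: 0.0432
```

>>> {"name": "jog_arm", "arguments": {
  "steps": [
    [[0, 0, 0], [0, 0, -8.5]],
    [[0, 0, 0], [0, 0, -8.5]],
    [[0, 0, 0], [0, 0, -6]],
    [[0, 0, 0], [0, 0, 0]]
  ]
}}

```text
t: 30.25
tool_pos: [0.6576, -0.2729, 0.3276]
tool_rot: [-2.79, -1.367, 0.037]
contact_force: [0.4, 0.6, -0.4]
opening: 0.0427
```

```bash
python3 - <<'E'
from h import *
go((.6628,-.2636,.248),50.6);shot('wrist','w19.png')
E
```

```text
t 30.25 tcp [ 0.6576 -0.2729  0.3276] psi 52.2 zt [-0.0367  0.0202 -0.9991] F [ 0.4269  0.6407 -0.3501] open 0.0427 q [-0.4979  0.3145  1.4475  0.0002  1.4215  0.162 ]
go cm [1.1108 0.1721 7.9559] deg [-2.3637  0.408   1.5906]
```

View pics/w19.png

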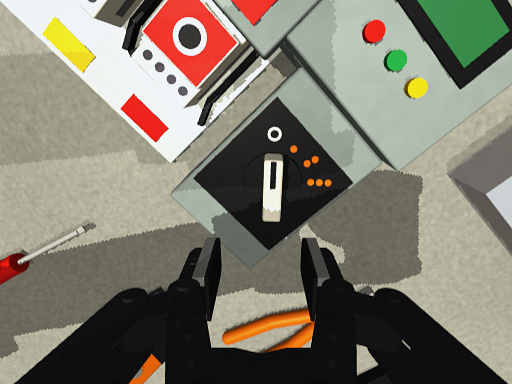

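>>> {"name": "jog_arm", "arguments": {
  "steps": [
    [[0.9, -0.2, 2], [-2.4, 0.4, 1.6]],
    [[0.2, 0, 3], [0, 0, 0]],
    [[0, 0, 2], [0, 0, 0]],
    [[0, 0, 0.7], [0, 0, 0]],
    [[0, 0, 0.1], [0, 0, 0]]
  ]
}}

```text
t: 30.8
tool_pos: [0.6616, -0.2617, 0.2431]
tool_rot: [-2.848, -1.322, 0.003]
contact_force: [-0.0, 0.6, -0.6]
opening: 0.0429
```

```bash
python3 - <<'E'
from h import *
go((.6628,-.2636,.248),50.6)
E
```

```text
t 30.80 tcp [ 0.6616 -0.2617  0.2431] psi 49.8 zt [-0.0025  0.0009 -1.    ] F [-0.0184  0.581  -0.6221] open 0.0429 q [-0.481   0.3842  1.5092 -0.0003  1.2508  0.2203]
go cm [-0.0722  0.2114 -0.4926] deg [-0.1458  0.051  -0.7803]
```

>>> {"name": "jog_arm", "arguments": {
  "steps": [
    [[-0.1, 0.2, -0.2], [0, 0, -0.8]],
    [[0, 0, 0], [0, 0, 0]],
    [[0, 0, 0], [0, 0, 0]],
    [[0, 0, 0], [0, 0, 0]],
    [[0, 0, 0], [0, 0, 0]]
  ],
  "fingers": -1,
  "grip_force": 40
}}

```text
t: 31.3
tool_pos: [0.6628, -0.2642, 0.2462]
tool_rot: [-2.84, -1.342, 0.001]
contact_force: [0.1, 0.3, -3.9]
opening: 0.0125
```

>>> {"name": "jog_arm", "arguments": {
  "steps": [
    [[0, 0, 0], [0, 0, 8]],
    [[0, 0, 0], [0, 0, 8]],
    [[0, 0, 0], [0, 0, 8]],
    [[0, 0, 0], [0, 0, 8]],
    [[0, 0, 0], [0, 0, 8]],
    [[0, 0, 0], [0, 0, 8]],
    [[0, 0, 0], [0, 0, 8]],
    [[0, 0, 0], [0, 0, 5]]
  ]
}}

```text
t: 32.1
tool_pos: [0.6629, -0.2649, 0.2462]
tool_rot: [3.119, -0.353, 0.003]
contact_force: [0.8, -0.7, -4.5]
opening: 0.0127
```

```bash
python3 - <<'E'
from h import *
go((.6628,-.2636,.248),-9.4)
E
```

```text
t 32.10 tcp [ 0.6629 -0.2649  0.2462] psi -12.9 zt [ 0.0016 -0.0025 -1.    ] F [ 0.7539 -0.6798 -4.5049] open 0.0127 q [-0.4841  0.3847  1.5029 -0.0015  1.2514  1.3124]
go cm [-0.0386 -0.1265 -0.1803] deg [ 0.122  -0.1198 -3.507 ]
```

>>> {"name": "jog_arm", "arguments": {
  "steps": [
    [[0, 0, 0], [0, 0, -3]],
    [[0, 0, 0], [0, 0, 0]]
  ]
}}

```text
t: 32.3
tool_pos: [0.6629, -0.2649, 0.2462]
tool_rot: [3.128, -0.272, 0.003]
contact_force: [0.9, -0.5, -2.7]
opening: 0.0129
```

>>> {"name": "jog_arm", "arguments": {
  "steps": [
    [[0, 0, 0], [0, 0, 0]],
    [[0, 0, 0], [0, 0, 0]],
    [[0, 0, 0], [0, 0, 0]],
    [[0, 0, -3], [0, 0, 0]],
    [[0, 0, -4.5], [0, 0, 0]],
    [[0, 0, -4.5], [0, 0, 0]],
    [[0, 0, 0], [0, 0, 0]]
  ],
  "fingers": 0
}}

```text
t: 33.0
tool_pos: [0.6629, -0.2649, 0.3733]
tool_rot: [3.126, -0.276, 0.006]
contact_force: [0.2, -0.3, 0.2]
opening: 0.0426
```

```bash
python3 - <<'E'
from h import *
where();shot('wrist','w20.png')
i,im=shot('scene','s2.png');cv2.imwrite("pics/s2z.png",cv2.resize(im[180:350,60:260],None,fx=3.5,fy=3.5,interpolation=cv2.INTER_CUBIC))
E
```

```text
t 33.00 tcp [ 0.6629 -0.2649  0.3733] psi -10.1 zt [ 0.0035 -0.0038 -1.    ] F [ 0.1854 -0.3458  0.2426] open 0.0426 q [-0.484   0.2749  1.4176 -0.0017  1.4443  1.2635]
```

View pics/w20.png

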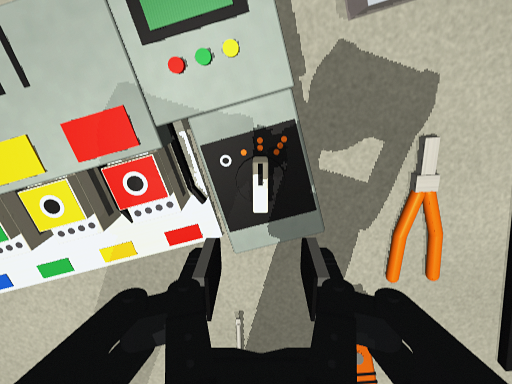

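View pics/s2z.png

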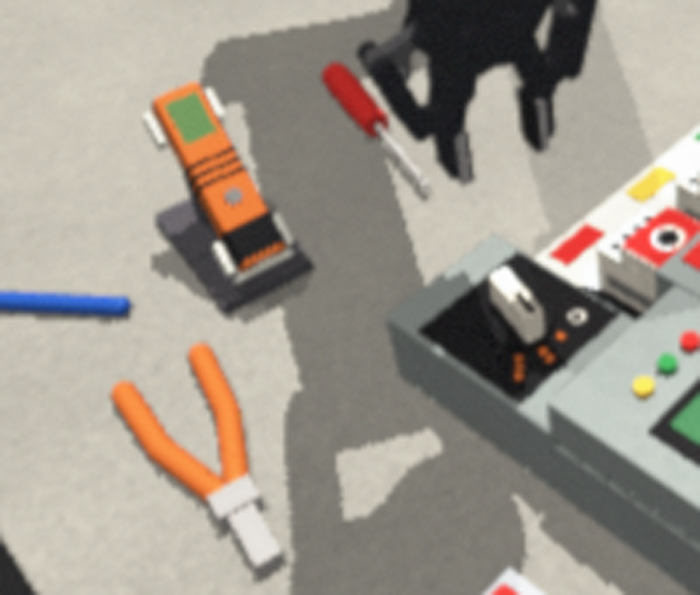

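```bash
python3 - <<'E'
from h import *
i=ctrl.camera_info('scene')
a=plane(i,(112.5,206),.135)[0];b=plane(i,(136,256),.045)[0]
print(a,b,(a+b)/2,np.degrees(np.arctan2(*(b-a)[1::-1])))
m=(a+b)/2
go((m[0],m[1],.36),0)
E
```

```text
[ 0.377  -0.3294  0.135 ] [ 0.4831 -0.3456  0.045 ] [ 0.43   -0.3375  0.09  ] -8.66293689387803
t 33.10 tcp [ 0.6618 -0.2643  0.3661] psi -10.1 zt [-0.0055  0.001  -1.    ] F [-0.0491 -0.3333  0.212 ] open 0.0425 q [-0.484   0.2792  1.4245 -0.0017  1.4432  1.2634]
go cm [-21.5285  11.2742   0.7329] deg [ -0.0272   0.3207 -10.1071]
```

>>> {"name": "jog_arm", "arguments": {
  "steps": [
    [[-4.3, 2.2, -0.8], [0, 0.3, 0]],
    [[-4.3, 2.2, -0.8], [0, 0, 0]],
    [[-4.3, 2.2, -0.8], [0, 0, 0]],
    [[-4.3, 2.2, -0.8], [0, 0, 0]],
    [[-4.3, 2.2, -0.8], [0, 0, -1.5]],
    [[0, 0, 0], [0, 0, 0]]
  ],
  "fingers": 0.4
}}

```text
t: 33.7
tool_pos: [0.4235, -0.3351, 0.393]
tool_rot: [-3.122, 0.229, 0.031]
contact_force: [0.6, 1.2, 1.0]
opening: 0.0598
```

```bash
python3 - <<'E'
from h import *
where();shot('wrist','w21.png')
E
```

```text
t 33.70 tcp [ 0.4235 -0.3351  0.393 ] psi -8.4 zt [-0.0188  0.0125 -0.9997] F [0.6333 1.159  0.979 ] open 0.0598 q [-0.8063 -0.1377  1.8172 -0.0049  1.4842  0.9113]
```

View pics/w21.png

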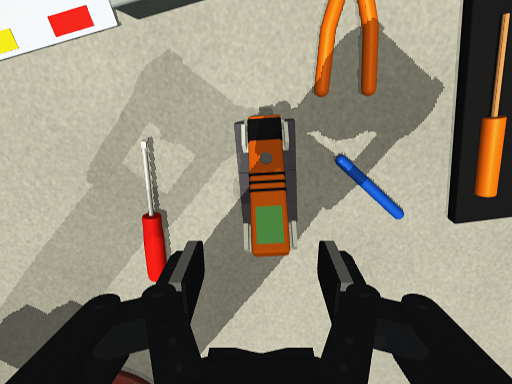

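```bash
cat > th.py <<'E'
from h import *
i=ctrl.camera_info('wrist');im=cv2.imread('pics/w21.png')
cv2.imwrite('pics/w21z.png',cv2.resize(im[100:270,200:330],None,fx=3.5,fy=3.5,interpolation=cv2.INTER_CUBIC))
h=cv2.cvtColor(im,cv2.COLOR_BGR2HSV);m=cv2.inRange(h,(3,120,90),(20,255,255))
m[:, :230]=0;m[:,310:]=0;m[:105]=0
for v in (145,165,200,240,250):
    u=np.where(m[v])[0];print(v,u.min(),u.max())
ys=np.where(m[:,262:275].any(1))[0];print(ys.min(),ys.max())
E
python3 th.py
```

```text
145 248 282
165 249 283
200 250 286
240 251 289
250 252 289
115 256
```

View pics/w21z.png

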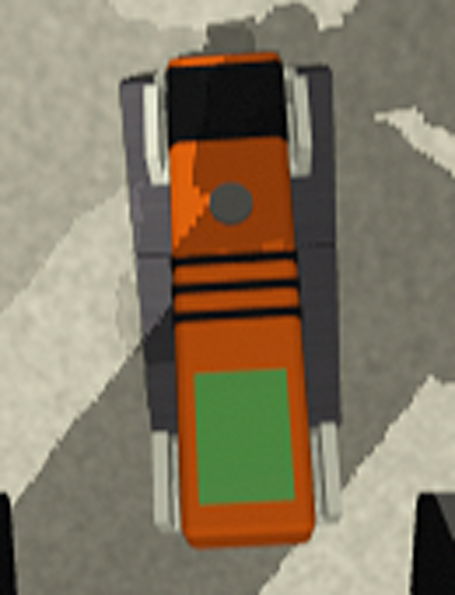

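```bash
python3 - <<'E'
from h import *
i=ctrl.camera_info('wrist')
for lo in (116,119):
    a=plane(i,(270.7,254),.135)[0];b=plane(i,(263.7,lo),.045)[0]
    d=(b-a)[:2];n=np.linalg.norm(d);f=d/n
    print(a,b,"sep",n,"yaw",np.degrees(np.arctan2(f[1],f[0])),"C from hi",a[:2]+.0453*f,"from lo",b[:2]-.062*f)
C=a[:2]+.0453*f
go((C[0],C[1],.26),np.degrees(np.arctan2(f[1],f[0])))
E
```

```text
[ 0.3665 -0.3306  0.135 ] [ 0.4722 -0.3397  0.045 ] sep 0.10608085621289218 yaw -4.906274964364965 C from hi [ 0.4116 -0.3345] from lo [ 0.4104 -0.3344]
[ 0.3665 -0.3306  0.135 ] [ 0.4692 -0.3393  0.045 ] sep 0.10307986061391253 yaw -4.809865360311514 C from hi [ 0.4116 -0.3344] from lo [ 0.4074 -0.3341]
t 33.75 tcp [ 0.4249 -0.3345  0.3922] psi -8.3 zt [-0.0184  0.014  -0.9997] F [ 0.7353 -0.0445 -0.1237] open 0.0596 q [-0.8039 -0.1353  1.8164 -0.0036  1.4834  0.9128]
go cm [-1.0482  0.328  13.2417] deg [-0.6753  1.1385 -3.5302]
```

>>> {"name": "jog_arm", "arguments": {
  "steps": [
    [[-0.9, 0.3, 3], [-0.7, 1.1, -3.5]],
    [[-0.3, 0, 4], [0, 0, 0]],
    [[0, 0, 3.5], [0, 0, 0]],
    [[0, 0, 0.2], [0, 0, 0]]
  ]
}}

```text
t: 34.15
tool_pos: [0.4129, -0.3343, 0.2795]
tool_rot: [-3.137, 0.128, 0.0]
contact_force: [-1.0, -0.2, -0.3]
opening: 0.0599
```

```bash
python3 - <<'E'
from h import *
go((.411,-.3345,.238),-4.9);shot('wrist','w22.png')
E
```

```text
t 34.15 tcp [ 0.4129 -0.3343  0.2795] psi -4.7 zt [-0.0001  0.0016 -1.    ] F [-1.0047 -0.1604 -0.2844] open 0.0599 q [-0.821  -0.0587  1.941   0.0011  1.2606  0.8311]
go cm [-0.1865  0.0377  4.1548] deg [-0.0919  0.0149  0.2222]
```

View pics/w22.png

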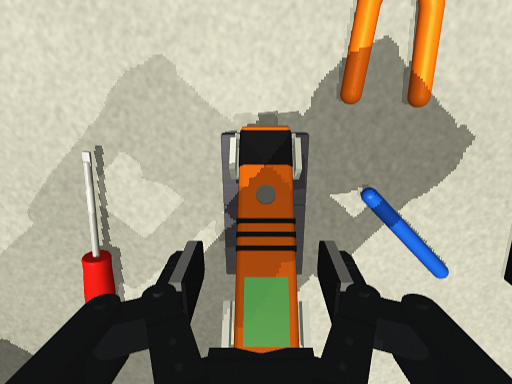

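>>> {"name": "jog_arm", "arguments": {
  "steps": [
    [[-0.2, 0.3, 2], [0, 0, 0]],
    [[0, 0, 1.5], [0, 0, 0]],
    [[0, 0, 0.6], [0, 0, 0]],
    [[0, 0, 0.1], [0, 0, 0]]
  ]
}}

```text
t: 34.6
tool_pos: [0.4152, -0.3388, 0.2433]
tool_rot: [3.134, -0.124, 0.012]
contact_force: [-0.3, -0.2, 0.4]
opening: 0.0596
```

```bash
python3 - <<'E'
from h import *
go((.411,-.3375,.238),-4.9);shot('wrist','w23.png')
E
```

```text
t 34.60 tcp [ 0.4152 -0.3388  0.2433] psi -4.5 zt [ 0.0075 -0.0055 -1.    ] F [-0.333  -0.1755  0.397 ] open 0.0596 q [-0.8237 -0.003   1.9535  0.0019  1.1819  0.8253]
go cm [-0.4294 -0.0998  0.5284] deg [ 0.2797 -0.4524  0.3761]
```

View pics/w23.png

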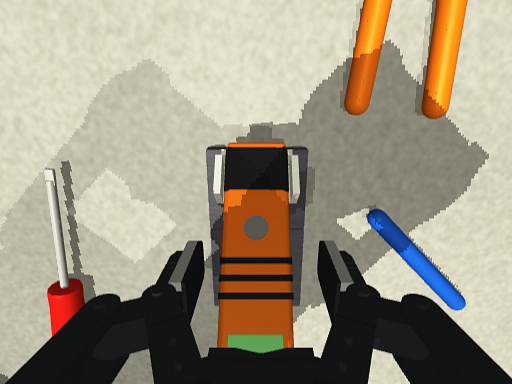

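>>> {"name": "jog_arm", "arguments": {
  "steps": [
    [[-0.4, -0.15, 0.5], [0.3, -0.4, 0.4]],
    [[0, 0, 0.1], [0, 0, 0]],
    [[0, 0, 0.1], [0, -0.1, 0]]
  ]
}}

```text
t: 34.95
tool_pos: [0.4121, -0.3377, 0.2391]
tool_rot: [3.136, -0.135, 0.004]
contact_force: [-0.2, 0.1, 0.2]
opening: 0.0595
```

>>> {"name": "jog_arm", "arguments": {
  "steps": [
    [[0, 0, 0.1], [0, -0.1, 0]],
    [[0, 0, 0.1], [0, -0.1, 0]],
    [[0, 0, 0.1], [0, -0.1, 0]],
    [[0, 0, 0.1], [0, 0, 0]],
    [[0, 0, 0], [0, 0, 0]]
  ],
  "fingers": -1,
  "grip_force": 50
}}

```text
t: 35.45
tool_pos: [0.4126, -0.3382, 0.2382]
tool_rot: [3.136, -0.136, -0.004]
contact_force: [-1.0, -0.7, -1.5]
opening: 0.0331
```

```bash
python3 - <<'E'
from h import *
go((.411,-.3375,.238),-4.9);shot('wrist','w24.png')
E
```

```text
t 35.45 tcp [ 0.4126 -0.3382  0.2382] psi -5.0 zt [-0.0024 -0.0031 -1.    ] F [-0.9886 -0.7423 -1.5197] open 0.0331 q [-0.8253  0.0011  1.9592 -0.0042  1.1807  0.8335]
go cm [-0.1696 -0.0558  0.0184] deg [ 0.1866  0.1247 -0.0513]
```

View pics/w24.png

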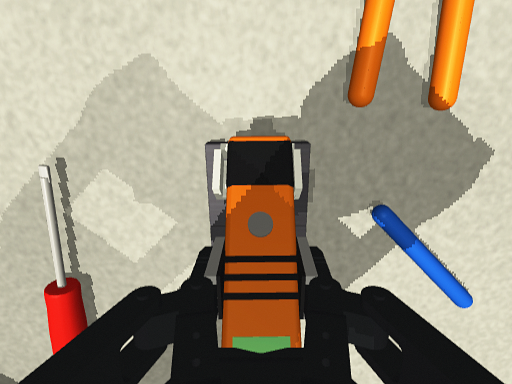

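>>> {"name": "jog_arm", "arguments": {
  "steps": [
    [[0, 0, -1], [0, 0, 0]],
    [[0, 0, -2], [0, 0, 0]],
    [[0, 0, -3], [0, 0, 0]],
    [[0, 0, -3], [0, 0, 0]],
    [[0, 0, -2], [0, 0, 0]],
    [[0, 0, 0], [0, 0, 0]]
  ]
}}

```text
t: 36.1
tool_pos: [0.4121, -0.3371, 0.3508]
tool_rot: [3.139, -0.136, -0.009]
contact_force: [0.0, 0.3, -0.3]
opening: 0.0335
```

```bash
cat >> h.py <<'E'
def aim(c,psi=-5.0):
    p=L(0,LY[c]);a=np.radians(psi)
    go((p[0]-.1296*np.cos(a),p[1]-.1296*np.sin(a),.333),psi)
    o=ctrl.get_obs();Rt=R.from_rotvec(o['tool_rot']).as_matrix()
    s=Rt.T@(np.r_[p,.065]-o['tool_pos'])-np.array([.053,0,.2036])
    c4,s4=np.cos(np.radians(40)),np.sin(np.radians(40))
    print("spot: ahead %.1f  side %.1f  perp %.1f mm"%((s[0]*c4+s[2]*s4)*1e3,s[1]*1e3,(-s[0]*s4+s[2]*c4)*1e3))
E
python3 - <<'E'
from h import *
aim('blue');shot('wrist','w25.png');shot('side','d25.png')
E
```

```text
t 36.10 tcp [ 0.4121 -0.3371  0.3508] psi -5.0 zt [-0.0059  0.0002 -1.    ] F [ 0.0366  0.3234 -0.2807] open 0.0335 q [-0.8246 -0.1293  1.8812 -0.0043  1.3938  0.8336]
go cm [  7.3533 -47.4504   1.7147] deg [0.0206 0.3401 0.0362]
spot: ahead 168.1  side -474.5  perp -35.6 mm
```

View pics/w25.png

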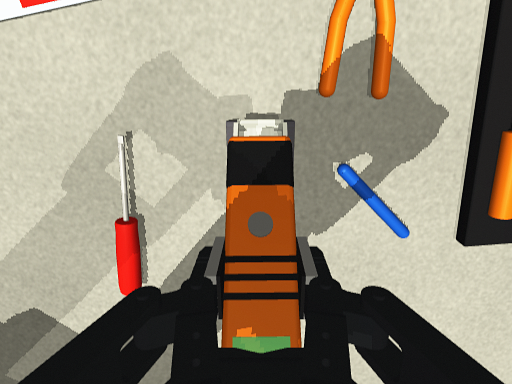

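View pics/d25.png

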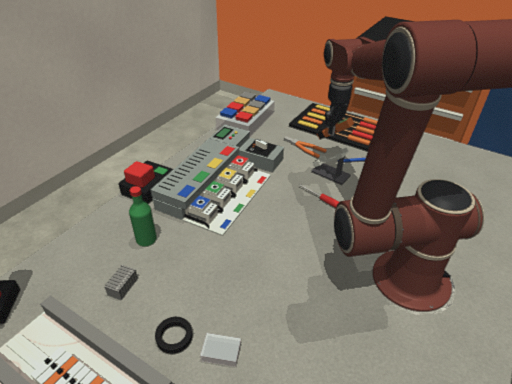

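>>> {"name": "jog_arm", "arguments": {
  "steps": [
    [[0.7, -4.7, 0], [0, 0, 0]],
    [[0.7, -4.7, 0], [0, 0, 0]],
    [[0.7, -4.7, 0], [0, 0, 0]],
    [[0.7, -4.7, 0], [0, 0, 0]],
    [[0.7, -4.7, 0], [0, 0, 0]],
    [[0.7, -4.7, 0], [0, 0, 0]],
    [[0.7, -4.7, 0], [0, 0, 0]],
    [[0.7, -4.7, 0], [0, 0, 0]]
  ]
}}

```text
t: 37.0
tool_pos: [0.4985, 0.0422, 0.3315]
tool_rot: [-3.127, 0.157, 0.05]
contact_force: [0.3, -0.3, -0.6]
opening: 0.033
```

>>> {"name": "jog_arm", "arguments": {
  "steps": [
    [[0.7, -4.7, 0.2], [0, 0, 0]],
    [[0.7, -3.5, 0.4], [0, 0, 0]],
    [[0, 0, 0], [0, 0, 0]]
  ]
}}

```text
t: 37.3
tool_pos: [0.5188, 0.1306, 0.3186]
tool_rot: [-3.127, 0.147, 0.065]
contact_force: [-0.3, -1.0, -1.6]
opening: 0.0335
```

```bash
python3 - <<'E'
from h import *
aim('blue')
E
```

```text
t 37.30 tcp [0.5188 0.1306 0.3186] psi -5.4 zt [-0.041   0.0122 -0.9991] F [-0.3358 -1.0029 -1.6192] open 0.0335 q [ 0.1041 -0.0839  1.8954  0.0168  1.3696  1.7649]
go cm [ 0.6974  0.0472 -1.4729] deg [-0.4863  2.4017 -0.3663]
spot: ahead 100.8  side 1.9  perp -27.2 mm
```

>>> {"name": "jog_arm", "arguments": {
  "steps": [
    [[0.6, 0, -1.4], [-0.5, 2.4, -0.4]],
    [[0, 0, 0], [0, 0, 0]],
    [[0, 0, 0], [0, 0, 0]]
  ]
}}

```text
t: 37.6
tool_pos: [0.5247, 0.1292, 0.329]
tool_rot: [3.135, -0.134, -0.006]
contact_force: [-0.1, -0.1, -2.6]
opening: 0.0337
```

```bash
python3 - <<'E'
from h import *
aim('blue');shot('wrist','w26.png')
E
```

```text
t 37.60 tcp [0.5247 0.1292 0.329 ] psi -4.9 zt [-0.004  -0.0032 -1.    ] F [-0.132  -0.1422 -2.6231] open 0.0337 q [ 0.1043 -0.0895  1.8823 -0.0028  1.3532  1.7612]
go cm [ 0.1619 -0.0162 -0.4049] deg [0.2019 0.2154 0.1021]
spot: ahead 99.2  side -0.9  perp -5.1 mm
```

View pics/w26.png

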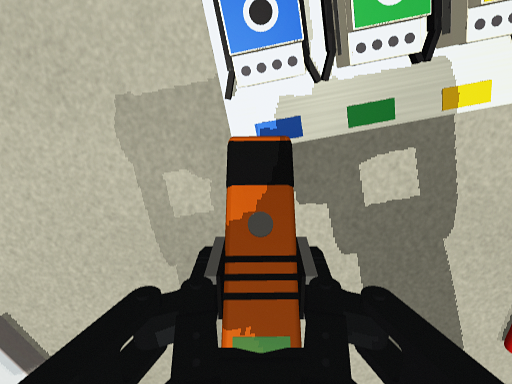

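>>> {"name": "jog_arm", "arguments": {
  "steps": [
    [[0.1, 0, -0.4], [0, 0.2, 0]]
  ]
}}

```text
t: 37.75
tool_pos: [0.5257, 0.1281, 0.333]
tool_rot: [3.135, -0.137, -0.0]
contact_force: [0.6, -0.6, -1.6]
opening: 0.033
```

```bash
cat >> h.py <<'E'
def hold(c,n=38):
    for k in range(n):
        ctrl.get_image('side')
        if k in(0,4,18,n-1):
            o=ctrl.get_obs();print("t %.2f"%o['t'],o['tool_pos'],np.abs(o['dq']).max())
    aim(c)
E
python3 - <<'E'
from h import *
hold('blue')
E
```

```text
t 37.80 [0.5261 0.1281 0.3343] 0.011735216900355675
t 38.00 [0.5259 0.1287 0.3337] 0.005462890516867695
t 38.70 [0.5259 0.129  0.3335] 0.0013379983273186231
t 39.65 [0.5259 0.129  0.3335] 0.0016846132696959689
t 39.65 tcp [0.5259 0.129  0.3335] psi -4.9 zt [ 0.0007 -0.0034 -1.    ] F [-0.1122 -0.0719 -0.8   ] open 0.0333 q [ 0.1038 -0.0922  1.8769 -0.0036  1.3566  1.7612]
go cm [ 0.0368 -0.0289  0.0496] deg [ 0.1916 -0.0561  0.0821]
spot: ahead 100.6  side -1.0  perp 0.5 mm
```

```bash
python3 - <<'E'
from h import *
aim('green')
E
```

```text
t 39.65 tcp [0.5259 0.129  0.3335] psi -4.9 zt [ 0.0007 -0.0034 -1.    ] F [-0.1122 -0.0719 -0.8   ] open 0.0333 q [ 0.1038 -0.0922  1.8769 -0.0036  1.3566  1.7612]
go cm [1.6432 8.6232 0.0801] deg [ 0.1916 -0.0561  0.0821]
spot: ahead 113.1  side 85.5  perp -9.6 mm
```

>>> {"name": "jog_arm", "arguments": {
  "steps": [
    [[0.5, 2.9, 0], [0, 0, 0]],
    [[0.6, 2.9, 0], [0, 0, 0]],
    [[0.5, 2.8, 0], [0, 0, 0]],
    [[0, 0, 0], [0, 0, 0]],
    [[0, 0, 0], [0, 0, 0]]
  ]
}}

```text
t: 40.15
tool_pos: [0.5348, 0.0399, 0.334]
tool_rot: [3.136, -0.132, 0.002]
contact_force: [-0.2, 0.6, -1.9]
opening: 0.033
```

```bash
python3 - <<'E'
from h import *
aim('green')
E
```

```text
t 40.15 tcp [0.5348 0.0399 0.334 ] psi -4.8 zt [ 0.0014 -0.0029 -1.    ] F [-0.1817  0.5918 -1.9105] open 0.0330 q [-0.0638 -0.106   1.8889 -0.0029  1.3572  1.5914]
go cm [-0.0038 -0.181   0.0973] deg [ 0.1579 -0.0934  0.1977]
spot: ahead 100.5  side -2.1  perp 1.3 mm
```

>>> {"name": "jog_arm", "arguments": {
  "steps": [
    [[0, -0.2, 0.1], [0, 0, 0]]
  ]
}}

```text
t: 40.25
tool_pos: [0.535, 0.0421, 0.3331]
tool_rot: [3.136, -0.132, 0.003]
contact_force: [0.3, 0.3, -1.6]
opening: 0.0334
```

```bash
python3 - <<'E'
from h import *
hold('green');aim('yellow')
E
```

```text
t 40.30 [0.5349 0.0427 0.3328] 0.009855041642774585
t 40.50 [0.5349 0.0426 0.3329] 0.0044289617913330715
t 41.20 [0.535  0.0418 0.333 ] 0.0022083081025668686
t 42.15 [0.5349 0.0419 0.333 ] 0.0015000020441035427
t 42.15 tcp [0.5349 0.0419 0.333 ] psi -4.8 zt [ 0.0014 -0.0029 -1.    ] F [-0.4143  0.3124 -1.1306] open 0.0333 q [-0.06   -0.1043  1.889  -0.0029  1.3553  1.5952]
go cm [-0.0026  0.0205 -0.    ] deg [ 0.1586 -0.0961  0.1997]
spot: ahead 99.8  side -0.1  perp 0.6 mm
t 42.15 tcp [0.5349 0.0419 0.333 ] psi -4.8 zt [ 0.0014 -0.0029 -1.    ] F [-0.4143  0.3124 -1.1306] open 0.0333 q [-0.06   -0.1043  1.889  -0.0029  1.3553  1.5952]
go cm [1.586  8.6759 0.0266] deg [ 0.1586 -0.0961  0.1997]
spot: ahead 112.2  side 86.5  perp -9.4 mm
```

>>> {"name": "jog_arm", "arguments": {
  "steps": [
    [[0.5, 2.8, 0], [0, 0, 0]],
    [[0.6, 2.8, 0], [0, 0, 0]],
    [[0.5, 2.8, 0], [0, 0, 0]],
    [[0, 0, 0], [0, 0, 0]],
    [[0, 0, 0], [0, 0, 0]]
  ]
}}

```text
t: 42.65
tool_pos: [0.5442, -0.0452, 0.3334]
tool_rot: [3.137, -0.128, 0.003]
contact_force: [0.2, -0.0, -2.1]
opening: 0.0333
```

```bash
python3 - <<'E'
from h import *
aim('yellow')
E
```

```text
t 42.65 tcp [ 0.5442 -0.0452  0.3334] psi -4.7 zt [ 0.002  -0.0024 -1.    ] F [ 0.2379 -0.0172 -2.1228] open 0.0333 q [-0.2188 -0.0814  1.8671 -0.002   1.3535  1.4342]
go cm [-0.0673  0.074   0.0375] deg [ 0.1287 -0.1271  0.3149]
spot: ahead 99.5  side 0.8  perp 1.4 mm
```

```bash
python3 - <<'E'
from h import *
hold('yellow');aim('red')
E
```

```text
t 42.70 [ 0.5442 -0.045   0.3334] 0.01731959827438389
t 42.90 [ 0.5442 -0.0441  0.3334] 0.0019211086817145112
t 43.60 [ 0.5442 -0.0449  0.3334] 0.0009782083850839382
t 44.55 [ 0.5442 -0.0449  0.3334] 0.0019207355783950647
t 44.55 tcp [ 0.5442 -0.0449  0.3334] psi -4.6 zt [ 0.0022 -0.0029 -1.    ] F [-0.599   0.4654 -2.0393] open 0.0331 q [-0.2181 -0.0816  1.8671 -0.0024  1.3533  1.4338]
go cm [-0.0667  0.1055  0.0408] deg [ 0.1535 -0.139   0.3777]
spot: ahead 99.5  side 1.2  perp 1.5 mm
t 44.55 tcp [ 0.5442 -0.0449  0.3334] psi -4.6 zt [ 0.0022 -0.0029 -1.    ] F [-0.599   0.4654 -2.0393] open 0.0331 q [-0.2181 -0.0816  1.8671 -0.0024  1.3533  1.4338]
go cm [1.495  8.7658 0.0678] deg [ 0.1535 -0.139   0.3777]
spot: ahead 111.7  side 87.8  perp -8.3 mm
```

>>> {"name": "jog_arm", "arguments": {
  "steps": [
    [[0.5, 2.9, 0], [0, 0, 0.3]],
    [[0.5, 2.8, 0], [0, 0, 0]],
    [[0.5, 2.9, 0], [0, 0, 0]],
    [[0, 0, 0], [0, 0, 0]],
    [[0, 0, 0], [0, 0, 0]]
  ]
}}

```text
t: 45.05
tool_pos: [0.5523, -0.1339, 0.3338]
tool_rot: [3.137, -0.132, 0.004]
contact_force: [-0.4, 0.3, -2.1]
opening: 0.0333
```

```bash
python3 - <<'E'
from h import *
aim('red');shot('wrist','w27.png')
hold('red');shot('scene','s27.png')
go((.4126,-.3382,.345),-5)
E
```

```text
t 45.05 tcp [ 0.5523 -0.1339  0.3338] psi -4.8 zt [ 0.0027 -0.0024 -1.    ] F [-0.3991  0.3086 -2.1058] open 0.0333 q [-0.3686 -0.0282  1.8153 -0.0013  1.3511  1.2866]
go cm [-0.0284 -0.045   0.0756] deg [ 0.1232 -0.1674  0.1817]
spot: ahead 100.0  side -0.6  perp 1.6 mm
t 45.15 [ 0.5523 -0.1333  0.3338] 0.01311417932980781
t 45.35 [ 0.5523 -0.1329  0.3338] 0.002168529661513389
t 46.05 [ 0.5524 -0.1337  0.3339] 0.0018265380614866586
t 47.00 [ 0.5524 -0.1336  0.3339] 0.0017827032052450036
t 47.00 tcp [ 0.5524 -0.1336  0.3339] psi -4.7 zt [ 0.003 -0.003 -1.   ] F [ 0.3407 -0.0684 -1.0381] open 0.0332 q [-0.3679 -0.0285  1.8154 -0.0018  1.3508  1.2862]
go cm [-0.0296 -0.0085  0.0851] deg [ 0.1564 -0.183   0.251 ]
spot: ahead 100.0  side -0.3  perp 1.8 mm
t 47.05 tcp [ 0.5524 -0.1336  0.3339] psi -4.8 zt [ 0.003 -0.003 -1.   ] F [ 0.0621  0.7971 -0.8004] open 0.0333 q [-0.368  -0.0285  1.8154 -0.0017  1.3508  1.2862]
go cm [-12.2298  21.5495  -1.0934] deg [ 0.1556 -0.1864  0.2475]
```

View pics/w27.png

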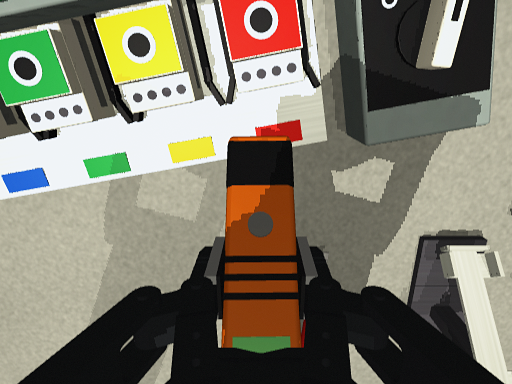

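View pics/s27.png

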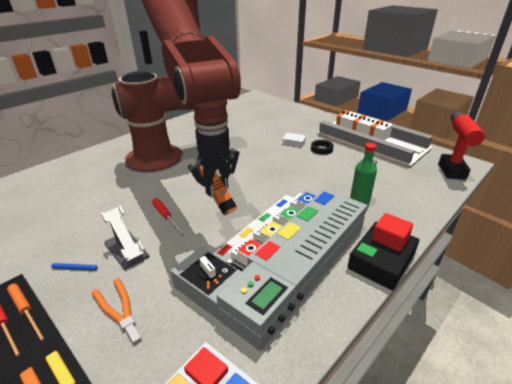

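>>> {"name": "jog_arm", "arguments": {
  "steps": [
    [[-2.4, 4.3, -0.3], [0, 0, 0]],
    [[-2.4, 4.3, -0.3], [0, 0, 0]],
    [[-2.4, 4.3, -0.3], [0, 0, 0]],
    [[-2.5, 4.3, -0.3], [0, 0, 0]],
    [[-2.5, 4.3, -0.3], [0, 0, 0]],
    [[0, 0, 0], [0, 0, 0]],
    [[0, 0, 0], [0, 0, 0]]
  ]
}}

```text
t: 47.75
tool_pos: [0.4103, -0.3423, 0.3504]
tool_rot: [3.134, -0.124, 0.009]
contact_force: [-0.3, -0.2, -1.4]
opening: 0.0336
```

```bash
python3 - <<'E'
from h import *
go((.4126,-.3382,.300),-5)
E
```

```text
t 47.75 tcp [ 0.4103 -0.3423  0.3504] psi -4.5 zt [ 0.0058 -0.0054 -1.    ] F [-0.265  -0.2161 -1.3758] open 0.0336 q [-0.8348 -0.1274  1.8801  0.0007  1.381   0.8149]
go cm [ 0.1641 -0.455   5.037 ] deg [ 0.2801 -0.3584  0.4727]
```

>>> {"name": "jog_arm", "arguments": {
  "steps": [
    [[0.2, -0.5, 2], [0.3, -0.4, 0.5]],
    [[0, 0, 2], [0, 0, 0]],
    [[0, 0, 1], [0, 0, 0]],
    [[0, 0, 0], [0, 0, 0]]
  ]
}}

```text
t: 48.15
tool_pos: [0.4152, -0.333, 0.2952]
tool_rot: [-3.135, 0.131, 0.004]
contact_force: [0.4, 0.1, -2.1]
opening: 0.0333
```

```bash
python3 - <<'E'
from h import *
go((.4126,-.3382,.2382),-5)
E
```

```text
t 48.15 tcp [ 0.4152 -0.333   0.2952] psi -4.8 zt [-0.0021  0.0039 -1.    ] F [ 0.4002  0.0835 -2.1186] open 0.0333 q [-0.816  -0.0739  1.9273  0.0012  1.2926  0.8381]
go cm [-0.2055  0.559   5.6965] deg [-0.2135  0.1414  0.2055]
```

>>> {"name": "jog_arm", "arguments": {
  "steps": [
    [[-0.2, 0.5, 1], [-0.2, 0.1, 0.2]],
    [[0, 0, 1], [0, 0, 0]],
    [[0, 0, 0], [0, 0, 0]]
  ]
}}

```text
t: 48.45
tool_pos: [0.4137, -0.3365, 0.273]
tool_rot: [-3.138, 0.133, 0.002]
contact_force: [-0.2, -0.9, -1.7]
opening: 0.0329
```

```bash
python3 - <<'E'
from h import *
go((.4126,-.3382,.2382),-5)
E
```

```text
t 48.45 tcp [ 0.4137 -0.3365  0.273 ] psi -4.8 zt [-0.0012  0.0009 -1.    ] F [-0.2279 -0.8521 -1.7498] open 0.0329 q [-0.8224 -0.0457  1.9404 -0.0003  1.2483  0.833 ]
go cm [-0.0931  0.1817  3.4824] deg [-0.0438  0.071   0.1609]
```

>>> {"name": "jog_arm", "arguments": {
  "steps": [
    [[-0.1, 0.2, 1], [0, 0, 0.2]],
    [[0, 0, 1], [0, 0, 0]],
    [[0, 0, 0], [0, 0, 0]]
  ]
}}

```text
t: 48.75
tool_pos: [0.4126, -0.3389, 0.252]
tool_rot: [3.138, -0.139, -0.0]
contact_force: [-0.4, 0.2, -1.4]
opening: 0.0332
```

```bash
python3 - <<'E'
from h import *
go((.4126,-.3382,.2382),-5);shot('wrist','w28.png')
E
```

```text
t 48.75 tcp [ 0.4126 -0.3389  0.252 ] psi -5.1 zt [-0.0002 -0.0002 -1.    ] F [-0.4322  0.2489 -1.3648] open 0.0332 q [-0.827  -0.017   1.9511 -0.0003  1.2074  0.8325]
go cm [-0.0107 -0.073   1.3848] deg [ 0.0146  0.0094 -0.0737]
```

View pics/w28.png

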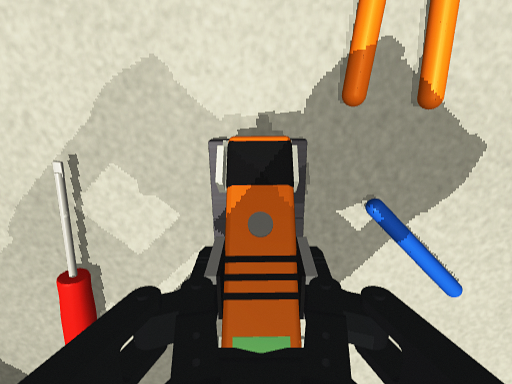

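Bar is between the cheeks; lower the rest.

>>> {"name": "jog_arm", "arguments": {
  "steps": [
    [[0, -0.1, 0.6], [0, 0, 0]],
    [[0, 0, 0.5], [0, 0, 0]],
    [[0, 0, 0.2], [0, 0, 0]],
    [[0, 0, 0.1], [0, 0, 0]]
  ]
}}

```text
t: 49.2
tool_pos: [0.4132, -0.3387, 0.2395]
tool_rot: [3.136, -0.139, 0.002]
contact_force: [-5.7, 2.5, 9.3]
opening: 0.0335
```

```bash
python3 - <<'E'
from h import *
go((.4126,-.3382,.2382),-5)
E
```

```text
t 49.20 tcp [ 0.4132 -0.3387  0.2395] psi -5.1 zt [ 0.0012 -0.0024 -1.    ] F [-5.7248  2.5411  9.3349] open 0.0335 q [-0.8258  0.0004  1.9574 -0.0008  1.1812  0.834 ]
go cm [-0.0673 -0.0448  0.1278] deg [ 0.1324 -0.0816 -0.0824]
```

>>> {"name": "jog_arm", "arguments": {
  "steps": [
    [[0, 0, 0], [0, 0, 0]],
    [[0, 0, 0], [0, 0, 0]],
    [[0, 0, 0], [0, 0, 0]],
    [[0, 0, -2], [0, 0, 0]],
    [[0, 0, -4], [0, 0, 0]],
    [[0, 0, -4.5], [0, 0, 0]],
    [[0, 0, -4], [0, 0, 0]],
    [[0, 0, 0], [0, 0, 0]]
  ],
  "fingers": 0.4
}}

```text
t: 50.0
tool_pos: [0.413, -0.3381, 0.3894]
tool_rot: [3.137, -0.139, 0.003]
contact_force: [2.0, -0.4, 2.0]
opening: 0.0601
```

```bash
python3 - <<'E'
from h import *
shot('wrist','w29.png');i,im=shot('scene','s29.png');cv2.imwrite("pics/s29z.png",cv2.resize(im[150:320,60:340],None,fx=2.8,fy=2.8,interpolation=cv2.INTER_CUBIC))
go((.6628,-.2636,.36),-9.4)
E
```

```text
t 50.10 tcp [ 0.4122 -0.3373  0.3836] psi -5.1 zt [-0.0046  0.0047 -1.    ] F [-0.0561  0.254  -0.0273] open 0.0600 q [-0.8256 -0.1541  1.8477 -0.0002  1.4546  0.834 ]
go cm [24.3209 -9.5538  2.2757] deg [-0.2326  0.2968  4.3148]
```

View pics/w29.png

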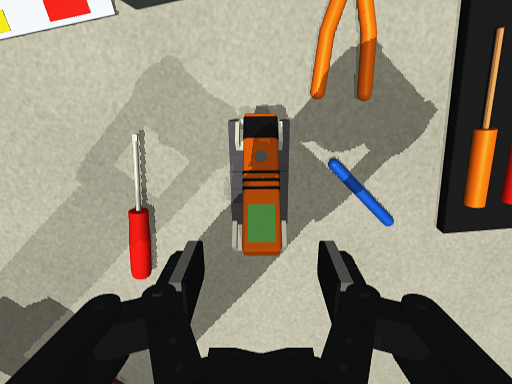

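View pics/s29z.png

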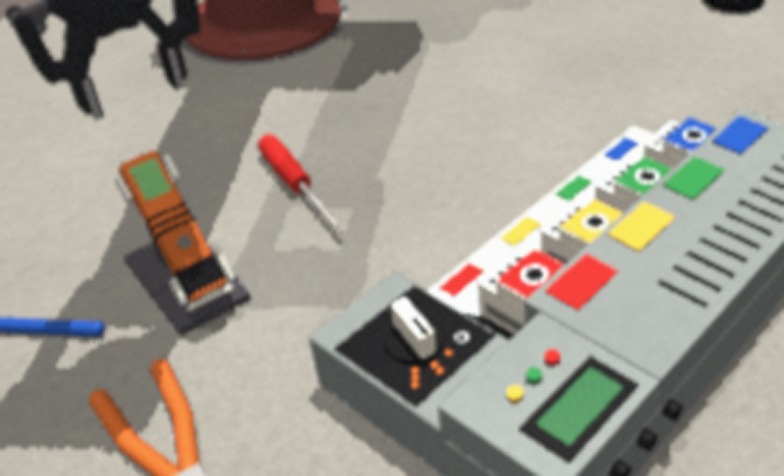

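>>> {"name": "jog_arm", "arguments": {
  "steps": [
    [[4.8, -1.9, 0.1], [0, 0, 0]],
    [[4.8, -1.9, 0.1], [0, 0, 0]],
    [[4.9, -1.9, 0.1], [0, 0, 0]],
    [[4.9, -1.9, 0.1], [0, 0, 0]],
    [[4.9, -1.9, 0.1], [0, 0, 4.3]],
    [[0, 0, 0], [0, 0, 0]],
    [[0, 0, 0], [0, 0, 0]]
  ],
  "fingers": 0
}}

```text
t: 50.8
tool_pos: [0.6563, -0.2644, 0.3572]
tool_rot: [-3.116, 0.267, 0.044]
contact_force: [0.3, -1.1, 0.2]
opening: 0.0429
```

```bash
python3 - <<'E'
from h import *
go((.6628,-.2640,.246),-9.4);shot('wrist','w30.png')
E
```

```text
t 50.80 tcp [ 0.6563 -0.2644  0.3572] psi -9.8 zt [-0.0268  0.0167 -0.9995] F [ 0.3184 -1.0699  0.1752] open 0.0429 q [-0.4883  0.28    1.4387  0.0022  1.4544  1.253 ]
go cm [ 0.957  -0.015  11.1013] deg [-0.6866  1.6721 -0.3889]
```

View pics/w30.png

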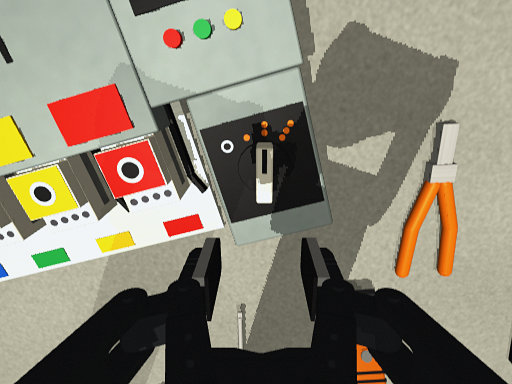

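>>> {"name": "jog_arm", "arguments": {
  "steps": [
    [[0.4, 0, 2], [-0.7, 1.6, -0.4]],
    [[0.3, 0, 4], [0, 0, 0]],
    [[0.1, 0, 3.5], [0, 0, 0]],
    [[0, 0, 1.2], [0, 0, 0]],
    [[0, 0, 0], [0, 0, 0]]
  ]
}}

```text
t: 51.35
tool_pos: [0.6579, -0.2682, 0.2471]
tool_rot: [3.13, -0.265, -0.002]
contact_force: [0.5, 0.2, 0.1]
opening: 0.0427
```

```bash
python3 - <<'E'
from h import *
go((.6628,-.2640,.246),-9.4)
E
```

```text
t 51.35 tcp [ 0.6579 -0.2682  0.2471] psi -9.7 zt [-0.0012 -0.0005 -1.    ] F [0.5061 0.1594 0.1219] open 0.0427 q [-0.4916  0.3773  1.5108 -0.0011  1.2544  1.2482]
go cm [ 0.4134 -0.4962  0.1109] deg [ 0.0386  0.0649 -0.2612]
```

>>> {"name": "jog_arm", "arguments": {
  "steps": [
    [[0.4, -0.5, 0], [0, 0, -0.2]],
    [[0, 0, 0], [0, 0, 0]]
  ]
}}

```text
t: 51.55
tool_pos: [0.6625, -0.2647, 0.2498]
tool_rot: [3.129, -0.261, 0.002]
contact_force: [0.5, -0.4, -0.2]
opening: 0.043
```

>>> {"name": "jog_arm", "arguments": {
  "steps": [
    [[0, 0, 0], [0, 0, 0]],
    [[0, 0, 0], [0, 0, 0]],
    [[0, 0, 0], [0, 0, 0]],
    [[0, 0, 0], [0, 0, 0]],
    [[0, 0, 0], [0, 0, 0]]
  ],
  "fingers": -1,
  "grip_force": 40
}}

```text
t: 52.05
tool_pos: [0.6636, -0.2648, 0.2541]
tool_rot: [3.127, -0.259, 0.011]
contact_force: [-0.5, 0.1, -3.5]
opening: 0.0127
```

>>> {"name": "jog_arm", "arguments": {
  "steps": [
    [[0, 0, 0], [0, 0, -8]],
    [[0, 0, 0], [0, 0, -8]],
    [[0, 0, 0], [0, 0, -8]],
    [[0, 0, 0], [0, 0, -8]],
    [[0, 0, 0], [0, 0, -8]],
    [[0, 0, 0], [0, 0, -8]],
    [[0, 0, 0], [0, 0, -8]],
    [[0, 0, 0], [0, 0, -5]]
  ]
}}

```text
t: 52.85
tool_pos: [0.6632, -0.2632, 0.2542]
tool_rot: [-2.8, -1.424, -0.005]
contact_force: [-2.5, -0.3, -5.0]
opening: 0.0124
```

```bash
python3 - <<'E'
from h import *
go((.6628,-.2640,.246),50.6)
E
```

```text
t 52.85 tcp [ 0.6632 -0.2632  0.2542] psi 53.9 zt [ 0.0024  0.0018 -1.    ] F [-2.5209 -0.3253 -4.9639] open 0.0124 q [-0.4824  0.3757  1.5     0.0029  1.2645  0.1464]
go cm [-0.0923  0.0133  0.8152] deg [ 0.0472 -0.1668  3.3249]
```

Turned; relax, release, lift, and retreat over the lanes for a final check.

>>> {"name": "jog_arm", "arguments": {
  "steps": [
    [[0, 0, 0], [0, 0, 3]],
    [[0, 0, 0], [0, 0, 0]]
  ]
}}

```text
t: 53.05
tool_pos: [0.6632, -0.2632, 0.2541]
tool_rot: [-2.836, -1.351, -0.005]
contact_force: [-0.8, 0.5, -1.4]
opening: 0.0125
```

>>> {"name": "jog_arm", "arguments": {
  "steps": [
    [[0, 0, 0], [0, 0, 0]],
    [[0, 0, 0], [0, 0, 0]],
    [[0, 0, 0], [0, 0, 0]],
    [[0, 0, -3], [0, 0, 0]],
    [[0, 0, -4.5], [0, 0, 0]],
    [[0, 0, -4.5], [0, 0, 0]],
    [[0, 0, 0], [0, 0, 0]]
  ],
  "fingers": 0
}}

```text
t: 53.75
tool_pos: [0.663, -0.2636, 0.3781]
tool_rot: [-2.833, -1.354, -0.003]
contact_force: [0.2, -0.1, 1.4]
opening: 0.0429
```

```bash
python3 - <<'E'
from h import *
shot('wrist','w31.png');i,im=shot('side','d31.png');cv2.imwrite("pics/d31z.png",cv2.resize(im[110:260,130:370],None,fx=3.3,fy=3.3,interpolation=cv2.INTER_CUBIC))
go((.62,-.03,.40),5.6);psu('side')
E
```

```text
t 53.85 tcp [ 0.6619 -0.2631  0.3709] psi 51.1 zt [-0.0077  0.007  -0.9999] F [ 0.4041 -0.1214  0.3151] open 0.0430 q [-0.4831  0.2762  1.42    0.0026  1.4555  0.1958]
go cm [ 15.5048 -17.929   -2.7093] deg [-0.5788  0.2041 45.485 ]
blue ctr 660.2 111.2  size 42.5 50.6 yaw 4.6 px [200 201]
blue ctr 734.1 93.0  size 32.9 56.6 yaw 6.3 px [186 190]
green ctr 669.3 23.2  size 38.6 47.4 yaw 4.6 px [214 186]
green ctr 884.6 52.7  size 35.1 45.8 yaw -87.8 px [160 169]
yellow ctr 677.8 -63.9  size 47.2 53.7 yaw 8.9 px [226 172]
yellow ctr 752.4 -89.2  size 32.7 58.7 yaw 5.7 px [214 162]
red ctr 687.2 -153.6  size 45.4 53.7 yaw 3.7 px [239 159]
red ctr 762.0 -179.1  size 33.9 59.2 yaw 5.7 px [226 150]
```

View pics/w31.png

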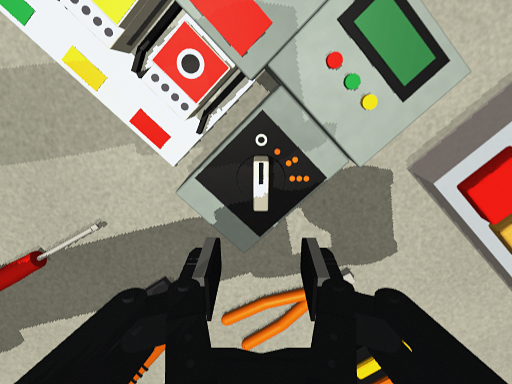

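View pics/d31z.png

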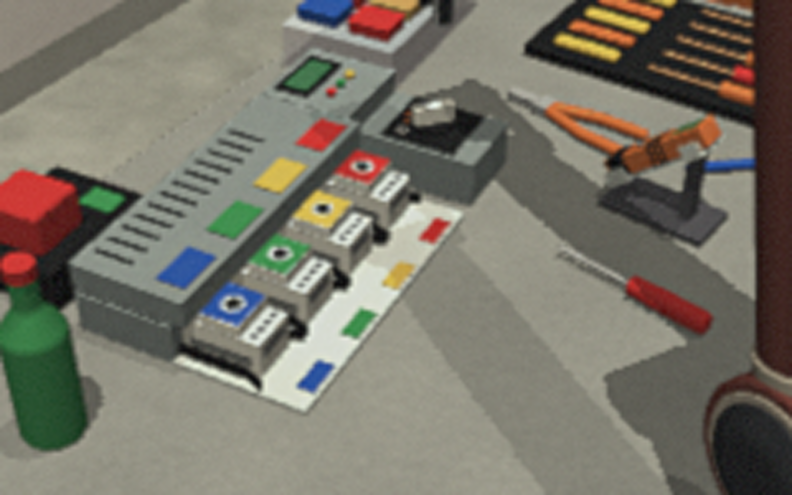

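>>> {"name": "jog_arm", "arguments": {
  "steps": [
    [[3.1, -3.5, -0.6], [0, 0, 0]],
    [[3.1, -3.5, -0.6], [0, 0, 0]],
    [[3.1, -3.5, -0.6], [0, 0, 0]],
    [[3.1, -3.5, -0.6], [0, 0, 0]],
    [[3.1, -3.5, -0.6], [0, 0, 5]],
    [[0, 0, 0], [0, 0, 8.5]],
    [[0, 0, 0], [0, 0, 8.5]],
    [[0, 0, 0], [0, 0, 8.5]]
  ]
}}

```text
t: 54.7
tool_pos: [0.6181, -0.0234, 0.3809]
tool_rot: [-3.071, -0.531, 0.06]
contact_force: [-0.5, -0.3, 0.1]
opening: 0.043
```

>>> {"name": "jog_arm", "arguments": {
  "steps": [
    [[0, 0, 0], [0, 0, 8.5]],
    [[0, 0, 0], [0, 0, 6]],
    [[0, 0, 0], [0, 0, 0]]
  ]
}}

```text
t: 55.0
tool_pos: [0.6165, -0.0224, 0.3729]
tool_rot: [-3.116, -0.128, 0.083]
contact_force: [-0.5, -0.4, -0.3]
opening: 0.0425
```

```bash
python3 - <<'E'
from h import *
where();home('w32.png')
E
```

```text
t 55.00 tcp [ 0.6165 -0.0224  0.3729] psi 4.8 zt [-0.0541  0.0194 -0.9983] F [-0.5179 -0.3976 -0.257 ] open 0.0425 q [-0.1587  0.0685  1.6504  0.0106  1.4793  1.3285]
blue spot in tester mm [ -0.1781 132.2919] area 200.5
green spot in tester mm [-0.3088 44.4952] area 205.5
yellow spot in tester mm [-31.0758 -34.5937] area 26.0
yellow spot in tester mm [-31.0985 -57.2638] area 27.0
yellow spot in tester mm [-31.0966 -46.0247] area 24.5
yellow spot in tester mm [ -0.337 -42.253] area 217.0
red spot in tester mm [ -31.4054 -130.1501] area 27.0
red spot in tester mm [ -31.415  -118.7582] area 28.0
red spot in tester mm [ -31.4258 -141.5548] area 27.0
red spot in tester mm [  -0.779  -131.2541] area 231.5
```

View pics/w32.png

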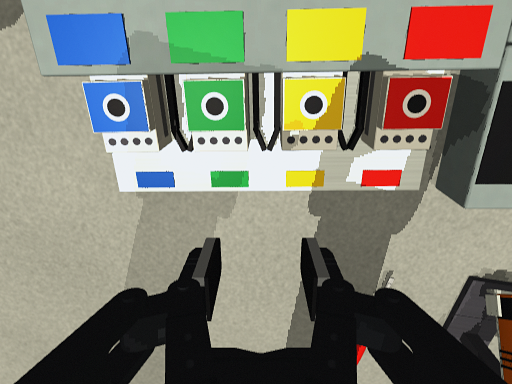

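All four supplies are home: each spot is within 1 mm of its home point along the lane and 2 mm sideways. The thermometer is in its rest, the selector is off, and the arm is clear, so I'm handing in.

```bash
python3 - <<'E'
from h import *
print(ctrl.finish_job())
E
```

```text
the job is handed in; nothing more can be done
None
```

The job is handed in after 55 s of robot time, with every step done in the order asked. No verdict was reported.

- **Tester off, then supplies:** I turned the selector from one dot to the white ring. All four supplies were present. I slid yellow, red, blue and green, in that order, into their lanes until they met the stop at roughly 24–31 N.
- **Readings:** With the selector at two dots, I read blue, green, yellow and red in turn. Each was held still for about 1.9 s from 10 cm, and by calculation the beam passed within about 2 mm of each spot. The interface gives no reading back, so I could not confirm directly that they registered.
- **Finish:** The thermometer is back in its rest between the cheeks, seated on contact, and the selector is on the white ring.

**Last checks:**
- **Supplies:** The final wrist picture puts all four spots within 0.8 mm of home along the lanes and 1.8 mm across. That is inside the roughly 2 mm camera calibration.
- **Side camera:** Its coarser estimate of the supply positions disagreed with this by up to about 1 cm. It assumed the face height for a supply on the bench, not on the bed, so I relied on the wrist view.
- **Other things:** In the last views the screwdriver, pliers and bottle looked untouched. The tape and ferrule box looked untouched in the last view that showed them, during the readings, and the marker looked so after the thermometer was laid back. I noticed no supply knocked aside, and no check failed.

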